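# Clear the bottle jig and slide a glass bottle home against its stops

## Task

A stray metal cap stands inside the white L-shaped stop jig: pinch it lightly and put it in the square metal bin. Then slide the square glass bottle that lies on the deck, without ever picking it up, into the jig until its base is flat against the short end stop and its long side is flat against the long fence. Glass and cap are fragile: no touch, squeeze or bump on either may exceed 15 N; leave everything else standing where it is.

Things in the scene. Friction and masses are not known exactly. Their poses are not given: they have to be found in the camera images.
- jig: Fixed white plastic L of two stops, 34 mm high, 14 mm thick, on the steel deck. Origin: the inner corner where the two stop faces meet, at deck height; z up. The bottle's place is the bare deck at jig x < 0, y < 0. Steel feet 8 mm high behind the stops reach to x = +44 mm and y = +40 mm.
- fence (a point): Middle of the long fence's face, 17 mm above the deck. The face is the jig's plane x = 0, faces -x (towards the robot) and runs from y = 0 to y = -160 mm. Axes as the jig's.
- end_stop (a point): Middle of the short end stop's face, 17 mm above the deck. The face is the jig's plane y = 0, faces the jig's -y and runs from x = 0 to x = -56 mm. Axes as the jig's.
- bottle: Uncapped green glass bottle of square section lying on its side, about 0.3 kg: body 130 long, 48 wide, 48 mm high, then a round shoulder and a 25 mm neck on the same axis. Origin: centre of the underside of the square body. x points to the mouth, y across (long sides at y = +-24 mm), z up. Home: its x along the jig's -y, its origin at jig x = -24, y = -65 mm.
- bottle_base (a point): Centre of the bottle's flat base (bottle x = -65 mm), 24 mm above the deck. Axes as the bottle's.
- bottle_side (a point): Centre of the bottle's long side that faces the fence (bottle y = +24 mm), 24 mm above the deck.
- bottle_mouth (a point): Centre of the bottle's mouth (bottle x = +139 mm), 24 mm above the deck: a flat disc of 29 mm. The shoulder begins at bottle x = +65 mm.
- cap: Stray thin gold-coloured metal cap, an upright cylinder of 32 mm diameter, 24 mm high, 12 g, standing inside the jig where the bottle must go. Origin: centre of its underside.
- bin: Fixed open square bin of bare metal, 120 x 120 mm outside, 45 mm high, walls and floor 4 to 5 mm. Origin: centre of its underside.
- pedestal: Fixed steel bottle-lift pedestal with a white nylon disc on top: 110 mm diameter, 68 mm high. Origin: centre of its underside. An obstacle only.
- flask: Bystander: round green bottle with a gold cap standing upright in front of the jig, 50 mm diameter, 150 mm high. Origin: centre of its underside.
- tall: Bystander: round green bottle with a gold cap standing behind the jig, 56 mm diameter, 220 mm high. Origin: centre of its underside.
- tall2: Bystander: another such round bottle standing on the right, 56 mm diameter, 220 mm high. Origin: centre of its underside.
- wrench: Bystander: a steel wrench lying flat at the back right. Origin: its middle.
- nylon: Bystander: white nylon ring lying flat at the back, 80 mm diameter, 25 mm high. Origin: centre of its underside.
- spare1: Bystander: gold cap like the stray one, standing on the deck on the right, far outside the jig.
- spare2: Bystander: gold cap like the stray one, standing on the deck behind the jig.
There are look-alikes about, which are no part of the job. What is shaped like the bottle but red is not meant.

How it is judged:
By the outcome, as a careful person would: the job done as asked, in the order asked, and still so for the second after the job is handed in, with the robot touching nothing.
It also fails if it takes over 72 s, if anything falls off the work surface, if the arm or the gripper's body presses on something with over 40 N, if the wrist force passes 120 N, or if a joint passes its speed limit or range.

## Robot

A 7-joint arm with a two-finger parallel gripper is mounted at the origin on the work surface. World frame = base frame: x ahead of the robot, y to its left, z up, the work surface at z = 0. Lengths are in m, angles in rad, forces in N, time in s.
With the tool pointing down it reaches from about 0.425 to 0.925 m from the base axis. Payload 6.8 kg.
Tool frame: the origin (TCP) lies midway between the tips of the shut fingers; the grasp point (between the pads) lies 19 mm behind it (bot.pinch_z is the distance from the TCP to the grasp point, in m); z points along the fingers, y is the line along which they close (so a half turn about z gives the same grasp; the last joint's range is limited). The gripper opens to 85 mm and grips with 20 to 120 N. Pads are 22 mm wide; open, the fingers measure 114 mm over their backs; the gripper's body (76 mm by 85 mm) begins 54 mm behind the grasp point. The pads swing forward as they close: fully open they stand 13 mm farther back than shut.
Start: joints at [-1.214, 0.477, 0.022, 1.555, -0.011, 1.109, -0.083], TCP at [0.303, 0.603, 0.2] pointing down, gripper open.
Joint ranges: [-2.96, 2.96], [-0.34, 2.1], [-1.41, 1.46], [0.24, 2.44], [-1.37, 4.51], [0.17, 1.92], [-2.96, 2.96]. Speed limits (rad/s): [2.39, 2.39, 3.14, 3.14, 3.14, 3.14, 3.14].

## Interface

Orientations are given as a unit quaternion [w, x, y, z].
In Python, from station import bot, imaging gives the robot as it stands. The module is installed in compiled form; this text tells all that it offers.
- The arm moves only by the tool carry_out, never from a script. Its argument "targets" is a list of rows, each a list of 5 numbers: the shift along the tool's x, y, z in cm, then the turn about the tool's z in degrees, then the opening, from -1 (shut) to 1 (fully open). In form: [[x, y, z, yaw, gripper], ...]. A call has 1 to 12 rows; each row shifts and turns the commanded pose from where the row before left it, along the tool's axes as they then stand; what a row does not reach is not made up. A row lasts 1/10 s, in which the tool goes at most 50 mm and 8.59 degrees, less where a joint would pass 70% of its speed; a pose out of reach is approached as far as the arm can. A call is refused whole if a number of a shift passes 5 or a number of a turn 8.59, either way. A call with a gripper value outside its range is refused whole. The fingers move at their own pace and stop on an object; "force" is the grip in N (left out, the last holds). Time passes only in rows, so rows that do not move let the fingers close. It gives the time, the measured TCP pose, the force, the opening and the grip force at its end, in the units of the state.
- bot.get_obs(): the state, without advancing time (a new reading comes with each control period).
- imaging.read_camera(name): name is "scene" or "side" or "wrist"; returns the picture (420x560x3 uint8, red, green, blue); there is no depth.
- imaging.calibration(name): a dict with "fx", "fy", "cx", "cy" (pixels), "extrinsics" (4x4, takes a point from world to camera coordinates). Camera axes: x right, y up, looking along -z (the intrinsics and any distortion apply to the point x, -y, -z); pixel columns grow to the right and rows downward; lengths in m; the calibration is good to about 2 mm. A picture is of the moment at which its call begins: read the wrist's pose just before it. calibration takes no time and is no camera call; for the wrist camera it gives the pose at the moment of the call.
- bot.hand_in(): hands the job in; it is judged then, once.
The state is a dict: "t": time; "q": joint angles; "joint_vel": joint speeds; "joint_torque": joint torques, N m; "eef_pos": TCP position; "tool_rot": TCP orientation; "contact_force": force on the tool from outside, world axes, zero at the start; "torque": the same for the moment, N m; "gripper_width": opening from 0.0 (shut) to 1.0 (fully open); "grasp_force": force on a finger pad.
Only numpy, scipy, OpenCV 4.12 (cv2) and the standard library are available. Lean on these libraries where they do the work, as an engineer would, in place of code of your own. Each camera call takes 0.05 s, during which the arm holds its last target. There are 200 camera calls.

## Working session

There is one attempt and no reset: what is moved stays moved. The work goes in short steps, Python scripts to look and compute and a tool call to move; the robot and the scene stay as the last step left them, time stands still between calls to the robot, and variables do not carry over. Pictures are saved under pics/ and viewed, at most 10 in all, crops included, and the job is handed in when it is done.

Besides the shell and the picture viewer there is one more tool, called by a JSON object that holds its "fn" and its "kwargs". carry_out: Moves the arm, as the interface text tells. Its arguments: {"type":"object","properties":{"targets":{"type":"array"},"force":{"type":"number"}},"required":["targets"]}

```bash
mkdir -p pics
cat > h.py <<'E'
import numpy as np, cv2
from station import bot, imaging
def shot(name,fn=None):
    c=imaging.calibration(name); im=imaging.read_camera(name)
    if fn: cv2.imwrite('pics/'+fn,im[:,:,::-1]); np.savez('pics/'+fn[:-4]+'.npz',**{k:np.array(v) for k,v in c.items()})
    return im,c
def proj(c,P):
    E=np.array(c['extrinsics']); p=E[:3,:3]@np.array(P,float)+E[:3,3]
    return float(c['fx'])*p[0]/-p[2]+float(c['cx']), float(c['fy'])*-p[1]/-p[2]+float(c['cy'])
def ray(c,u,v):
    E=np.array(c['extrinsics']); d=np.array([(u-float(c['cx']))/float(c['fx']),-(v-float(c['cy']))/float(c['fy']),-1])
    return -E[:3,:3].T@E[:3,3], E[:3,:3].T@d
def at(c,u,v,z):
    o,d=ray(c,u,v); return o+d*(z-o[2])/d[2]
def tri(obs):
    A=np.zeros((3,3));b=np.zeros(3)
    for c,u,v in obs:
        o,d=ray(c,u,v); d=d/np.linalg.norm(d); M=np.eye(3)-np.outer(d,d); A+=M; b+=M@o
    return np.linalg.solve(A,b)
def load(fn): return dict(np.load('pics/'+fn+'.npz'))
E
python3 - <<'E'
from h import *
np.set_printoptions(precision=4,suppress=True)
for n in ('scene','side','wrist'):
    im,c=shot(n,n+'1.png'); print(n,{k:(v if k!='extrinsics' else np.round(ray(c,c['cx'],c['cy']),3)) for k,v in c.items()})
o=bot.get_obs(); print(o)
a=cv2.imread('pics/scene1.png');b=cv2.imread('pics/side1.png')
E
```

```text
scene {'fx': 465.87291302558043, 'fy': 465.87291302558043, 'cx': 280.83774330367527, 'cy': 213.6188621326387, 'extrinsics': array([[ 1.084,  0.695,  0.781],
       [-0.46 , -0.645, -0.61 ]])}
side {'fx': 540.9632516786786, 'fy': 540.9632516786786, 'cx': 282.6591096063326, 'cy': 210.80019574368237, 'extrinsics': array([[ 0.249, -0.913,  0.972],
       [ 0.245,  0.655, -0.715]])}
wrist {'fx': 304.02575156067115, 'fy': 304.02575156067115, 'cx': 279.68388713609437, 'cy': 207.15911027498512, 'extrinsics': array([[ 0.233,  0.638,  0.372],
       [ 0.27 , -0.139, -0.953]])}
{'t': 0.15, 'q': array([-1.2141,  0.4776,  0.0224,  1.5561, -0.0115,  1.1093, -0.0831]), 'joint_vel': array([ 0.0001, -0.001 ,  0.0012, -0.0029, -0.0007, -0.0006, -0.0007]), 'joint_torque': array([  0.0039, -59.6923,   1.6109, -28.1492,   0.0127,   0.0065,
        -0.    ]), 'eef_pos': array([0.3024, 0.603 , 0.1997]), 'tool_rot': array([-0.0001,  0.2303,  0.9731, -0.0007]), 'contact_force': array([ 0.4853,  0.079 , -0.1371]), 'torque': array([-0.0235,  0.0237, -0.0044]), 'grasp_force': 0.0, 'gripper_width': 0.9994356815261307}
```

View pics/scene1.png

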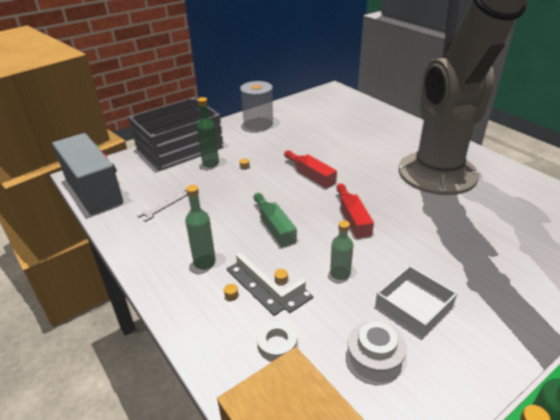

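View pics/side1.png

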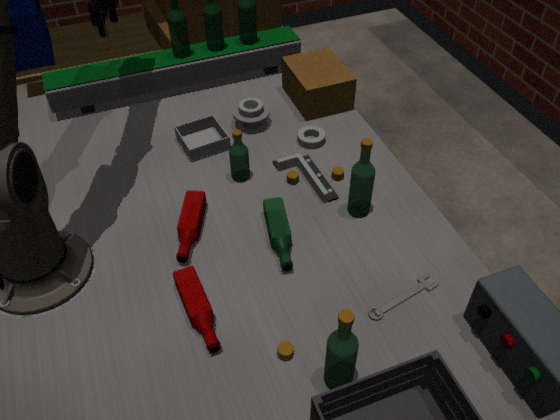

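The scene view shows these candidates:
- **Bottle:** the green lying bottle is at scene (275,220) / side (278,232). The red look-alikes are at scene (312,168) and (355,212).
- **Cap:** the cap inside the jig is at scene (281,276) / side (292,177). The spare caps are at scene (231,291) and (244,163), and side (338,173) and (286,351).
- **Bin:** it is at scene (416,300) / side (202,137). The flask is at scene (342,250).

I'll check these choices in one close crop.

Run:
```python
from h import *
def crop(fn,x0,y0,w,h,s):
    a=cv2.imread(fn)[y0:y0+h,x0:x0+w]; a=cv2.resize(a,None,fx=s,fy=s,interpolation=cv2.INTER_CUBIC)
    for x in range(x0-x0%20+20,x0+w,20): cv2.line(a,((x-x0)*s,0),((x-x0)*s,6),(255,0,255),1); cv2.putText(a,str(x),((x-x0)*s-8,16),0,.33,(255,0,255),1)
    for y in range(y0-y0%20+20,y0+h,20): cv2.line(a,(0,(y-y0)*s),(6,(y-y0)*s),(255,0,255),1); cv2.putText(a,str(y),(8,(y-y0)*s+4),0,.33,(255,0,255),1)
    return a
a=crop('pics/scene1.png',220,180,200,150,4); b=crop('pics/side1.png',170,110,200,150,4)
cv2.imwrite('pics/c1.png',a); cv2.imwrite('pics/c2.png',b)
s=load('scene1');d=load('side1')
for P in ([0,0,0],[.303,.603,.2]): print(proj(s,P),proj(d,P))
for k,(p,q) in dict(cap=((281,274),(292,176)),bin=((416,300),(202,139)),bottle=((275,220),(278,232)),flaskcap=((344,226),(237,133))).items():
    print(k,tri([(s,*p),(d,*q)]).round(4),at(s,*p,0).round(3),at(d,*q,0).round(3))
```

```text
(np.float64(436.7842725350745), np.float64(172.83108830594622)) (np.float64(40.98981731373203), np.float64(271.328407363884))
(np.float64(634.6194818259248), np.float64(286.5360384235285)) (np.float64(113.63290029688679), np.float64(43.17351662687909))
cap [0.6438 0.0706 0.0176] [0.634 0.056 0.   ] [ 0.651  0.089 -0.   ]
bin [0.4636 0.3113 0.0184] [ 0.447  0.302 -0.   ] [0.469 0.334 0.   ]
bottle [ 0.5384 -0.1004  0.0173] [ 0.525 -0.118  0.   ] [ 0.545 -0.086  0.   ]
flaskcap [0.5233 0.1403 0.1437] [0.396 0.015 0.   ] [0.571 0.323 0.   ]
```

View pics/c1.png

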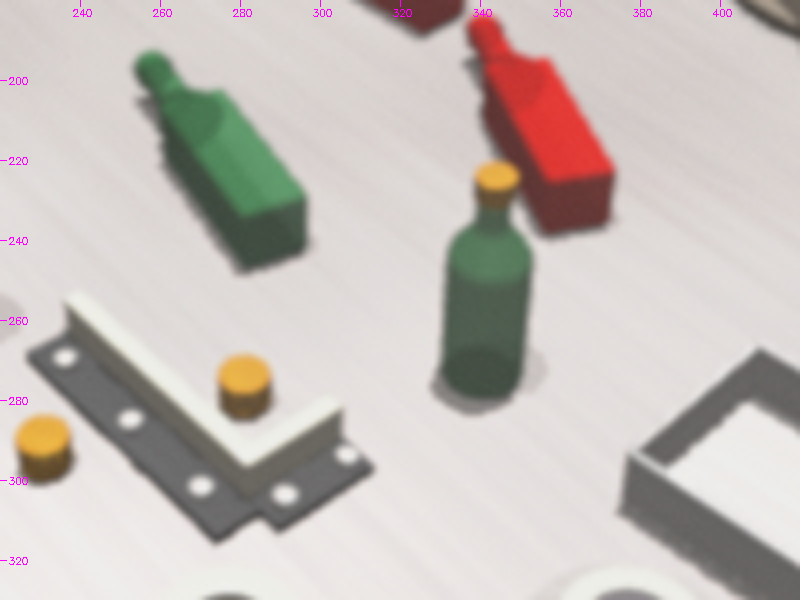

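View pics/c2.png

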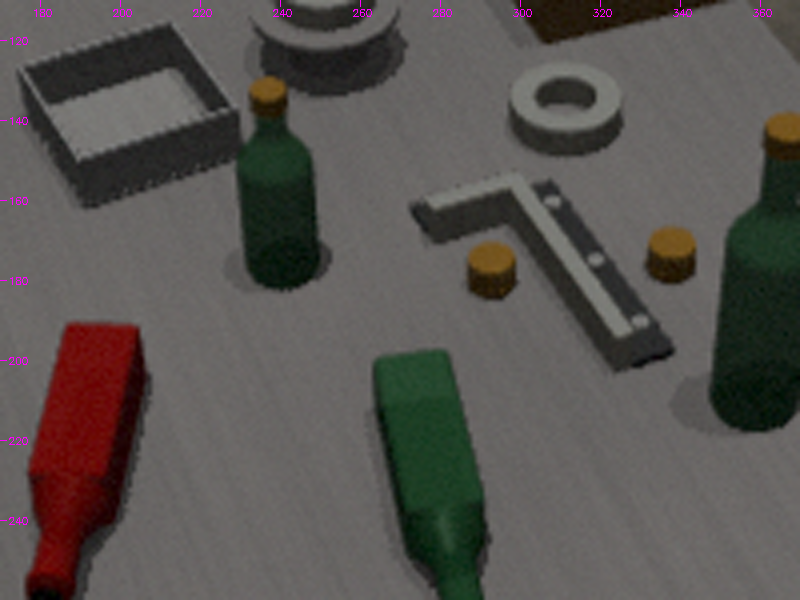

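The crops confirm the choices. The gold cap at scene (281,273.5) / side (293,175.5) stands inside the white L, and the green square bottle lies loose. Next I work out the coarse poses.

Run:
```python
from h import *
s=load('scene1');d=load('side1')
C=lambda x,y:(220+x/4,180+y/4)
D=lambda x,y:(170+x/4,110+y/4)
T=dict(captop=(C(245,374),D(492,262)),jig_in=(C(247,447),D(508,187)),jig_outc=(C(247,466),D(521,172)),long_end_out=(C(66,300),D(632,331)),long_end_in=(C(83,290),D(613,339)),short_end=(C(336,397),D(428,210)),
bt_topL=(C(306,193),D(376,364)),bt_topR=(C(240,216),D(447,350)),flaskcap=(C(497,175),D(268,90)),
bin1=(C(760,350),D(85,158)),bin2=(C(632,455),D(238,115)))
for k,(p,q) in T.items(): print(k,tri([(s,*p),(d,*q)]).round(4),at(s,*p,0.034).round(3),at(d,*q,0.034).round(3))
print('mouth',at(s,*C(150,66),.024).round(3)); print('binother',[at(d,*D(*p),.045).round(3) for p in((20,68),(170,25),(85,158),(238,115))])
c=load('wrist1'); 
o=bot.get_obs(); from scipy.spatial.transform import Rotation as R
q=o['tool_rot']; print(R.from_quat([q[1],q[2],q[3],q[0]]).as_matrix().round(3))
```

```text
captop [0.6449 0.0706 0.0194] [0.652 0.083 0.034] [0.64  0.055 0.034]
jig_in [0.6808 0.125  0.0294] [0.684 0.128 0.034] [0.678 0.12  0.034]
jig_outc [0.6922 0.1361 0.031 ] [0.692 0.139 0.034] [0.692 0.132 0.034]
long_end_out [ 0.6981 -0.0345  0.031 ] [ 0.699 -0.031  0.034] [ 0.697 -0.038  0.034]
long_end_in [ 0.6847 -0.0362  0.0303] [ 0.686 -0.032  0.034] [ 0.683 -0.04   0.034]
short_end [0.6209 0.1243 0.0291] [0.623 0.128 0.034] [0.62  0.118 0.034]
bt_topL [ 0.5346 -0.0138  0.043 ] [ 0.526 -0.022  0.034] [ 0.539 -0.006  0.034]
bt_topR [ 0.5797 -0.0201  0.044 ] [ 0.572 -0.03   0.034] [ 0.584 -0.011  0.034]
flaskcap [0.522  0.1382 0.1475] [0.42  0.039 0.034] [0.561 0.282 0.034]
bin1 [0.4187 0.2501 0.0406] [0.41  0.247 0.034] [0.421 0.256 0.034]
bin2 [0.5299 0.26   0.0375] [0.525 0.259 0.034] [0.533 0.263 0.034]
mouth [ 0.518 -0.209  0.024]
binother [array([0.402, 0.358, 0.045]), array([0.514, 0.367, 0.045]), array([0.419, 0.243, 0.045]), array([0.529, 0.249, 0.045])]
[[-0.894  0.448 -0.001]
 [ 0.448  0.894 -0.001]
 [-0.    -0.001 -1.   ]]
```

{"fn": "carry_out", "kwargs": {"targets": [[0, 0, -1.5, -6.65, 1], [0, 0, -1.5, -6.65, 1], [0, 0, -1, -6.65, 1], [0, 0, -1, -6.65, 1], [-2, -4, 0, 0, 1], [-2, -4, 0, 0, 1], [-2, -4, 0, 0, 1], [-2, -4, 0, 0, 1], [-2, -4, 0, 0, 1], [-2, -4, 0, 0, 1], [-2, -4, 0, 0, 1], [-2, -4, 0, 0, 1]]}}

```text
t: 1.35
eef_pos: [0.4628, 0.2814, 0.2503]
tool_rot: [-0.0, 0.0, 1.0, -0.0]
contact_force: [0.5, -0.1, 0.2]
gripper_width: 0.998
grasp_force: 0.0
```

{"fn": "carry_out", "kwargs": {"targets": [[-2, -4, 0, 0, 1], [-2, -4, 0, 0, 1], [-2, -4, 0, 0, 1], [-2, -4, 0, 0, 1], [-2, -4, 0, 0, 1], [-2, -3, 0, 0, 1], [-1, -1, 0, 0, 0.2], [0, 0, 0, 0, 0.2], [0, 0, 0, 0, 0.2]]}}

```text
t: 2.25
eef_pos: [0.5916, 0.0449, 0.2499]
tool_rot: [-0.001, -0.0, 1.0, 0.0]
contact_force: [-0.8, 0.0, 0.2]
gripper_width: 0.604
grasp_force: 0.0
```

Run:
```python
from h import *
im,c=shot('wrist','w2.png'); o=bot.get_obs(); print(o['t'],o['eef_pos'],o['tool_rot'],o['gripper_width'],o['contact_force'])
a=cv2.imread('pics/w2.png'); a=cv2.resize(a,None,fx=1.4,fy=1.4,interpolation=cv2.INTER_CUBIC)
for x in range(0,560,40): cv2.putText(a,str(x),(int(x*1.4)-8,10),0,.33,(255,0,255),1)
for y in range(0,420,40): cv2.putText(a,str(y),(0,int(y*1.4)+4),0,.33,(255,0,255),1)
cv2.imwrite('pics/w2b.png',a)
s=load('scene1');d=load('side1')
for k,p,q in (('captop',(281.2,273.5),(293,175.5)),('tall',(192.5,190),(366.5,143)),('tall2',(202.5,102),(346,317)),('spare1',(244.5,162),(285.5,348)),('mouth',(257.5,196.5),(286,266)),('jigin',(281.7,291.7),(297,156.7)),('nylon',(277,338),(311.5,135.5)),('pedestal',(377,340),(251,107))): print(k,tri([(s,*p),(d,*q)]).round(3),np.round(proj(c,tri([(s,*p),(d,*q)])),1))
```

```text
2.3 [0.59141597 0.04547925 0.2500672 ] [-5.52266025e-04 -1.04778288e-03  9.99999183e-01  4.81417257e-04] 0.5964877239810786 [-0.40009493  0.69868962 -0.88237223]
captop [0.645 0.071 0.019] [298.4 209.2]
tall [ 0.757 -0.091  0.213] [129.1 394.4]
tall2 [ 0.517 -0.483  0.211] [-510.7  114.6]
spare1 [ 0.443 -0.396  0.019] [-88.3  47.9]
mouth [ 0.518 -0.209  0.024] [ 77.6 114.1]
jigin [0.681 0.125 0.03 ] [337.2 235.9]
nylon [0.758 0.21  0.018] [389.1 280.3]
pedestal [0.628 0.352 0.057] [524.3 205.5]
```

View pics/w2b.png

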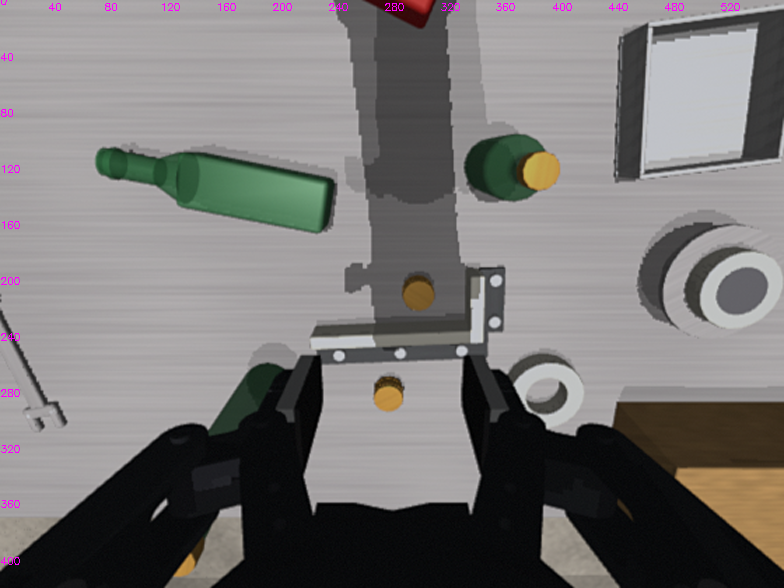

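The wrist view matches the text. The cap is at (298.6,209.3), the jig's inner corner at about (336,236), the bottle base at about (234,145) and its mouth at about (73,115). Nothing else stands inside the jig.

Run:
```python
from h import *
s=load('scene1');d=load('side1');w=load('w2')
im=cv2.imread('pics/w2.png'); hsv=cv2.cvtColor(im,cv2.COLOR_BGR2HSV)
m=cv2.inRange(hsv,(10,120,60),(30,255,255)); n,l,st,ce=cv2.connectedComponentsWithStats(m)
print([(st[i],ce[i].round(1)) for i in range(1,n) if st[i][4]>60])
print('cap tri3',tri([(s,281.2,273.5),(d,293,175.5),(w,298.6,209.3)]).round(4), 'w only top z=.024',at(w,298.6,209.3,.024).round(4))
f=lambda x,y:(x/1.4,y/1.4)
print('jig corner top',at(w,*f(471,331),.034).round(4),'deck',at(w,*f(466,319),0).round(4),'fence end',at(w,*f(311,338),.034).round(4),'endstop end',at(w,*f(471,277),.034).round(4))
for p in ((327,180),(317,230)): print('bottle top corner',at(w,*f(*p),.048).round(4))
for p in ((334,181),(323,232)): print('bottle deck corner',at(w,*f(*p),.0).round(4))
print('mouth',at(w,*f(98,161),.024).round(4))
g=cv2.inRange(hsv,(45,60,30),(90,255,255)); n,l,st,ce=cv2.connectedComponentsWithStats(g)
for i in range(1,n):
    if st[i][4]>500 and ce[i][0]<240 and ce[i][1]<200:
        pts=np.argwhere(l==i)[:,::-1].astype(np.float32); print('bottle blob',st[i],cv2.minAreaRect(pts))
print('flask cap',at(w,*f(541,171),.15).round(3),'bin corners',[at(w,*f(*p),.045).round(3) for p in((649,25),(642,177))])
print('scene bin', tri([(s,410,267.5),(d,191.5,149.5)]))
```

```text
[(array([373, 108,  27,  28, 595], dtype=int32), array([385.7, 121.5])), (array([288, 197,  22,  25, 413], dtype=int32), array([298.4, 209.5])), (array([267, 270,  21,  24, 356], dtype=int32), array([277. , 282.3])), (array([ 456,  288,  104,   42, 1961], dtype=int32), array([505.7, 307. ])), (array([ 482,  328,   78,   79, 3298], dtype=int32), array([530.4, 357.6])), (array([124, 395,  17,  17, 147], dtype=int32), array([132.7, 404. ]))]
cap tri3 [0.645  0.0707 0.0195] w only top z=.024 [0.6436 0.0706 0.024 ]
jig corner top [0.6798 0.123  0.034 ] deck [0.6804 0.1238 0.    ] fence end [ 0.6874 -0.0355  0.034 ] endstop end [0.6244 0.1199 0.034 ]
bottle top corner [ 0.5344 -0.0107  0.048 ]
bottle top corner [ 0.5773 -0.0215  0.048 ]
bottle deck corner [ 0.5379 -0.011   0.    ]
bottle deck corner [ 0.5873 -0.024   0.    ]
mouth [ 0.5192 -0.2188  0.024 ]
bottle blob [  68  106  171   60 5631] ((151.88461303710938, 131.07693481445312), (171.60162353515625, 40.20380783081055), 11.309932708740234)
flask cap [0.524 0.137 0.15 ] bin corners [array([0.418, 0.245, 0.045]), array([0.532, 0.26 , 0.045])]
scene bin [0.41910471 0.25008841 0.04061664]
```

{"fn": "carry_out", "kwargs": {"targets": [[-2.7, 1.3, 0, 0, 0.2], [-2.6, 1.2, 1, 0, 0.2], [0, 0, 4, 0, 0.2], [0, 0, 4.5, 0, 0.2], [0, 0, 4.5, 0, 0.2], [0, 0, 3, 0, 0.2], [0, 0, 1.5, 0, 0.2], [0, 0, 0, 0, 0.2], [0, 0, 0, 0, 0.2]]}}

```text
t: 3.2
eef_pos: [0.6461, 0.0693, 0.0668]
tool_rot: [0.001, -0.0, 1.0, 0.0]
contact_force: [0.3, -1.0, 0.5]
gripper_width: 0.604
grasp_force: 0.0
```

Run:
```python
from h import *
im,c=shot('wrist','w3.png'); o=bot.get_obs(); print(o['eef_pos'],o['gripper_width'],o['contact_force'])
hsv=cv2.cvtColor(cv2.imread('pics/w3.png'),cv2.COLOR_BGR2HSV)
m=cv2.inRange(hsv,(10,120,40),(30,255,255)); n,l,st,ce=cv2.connectedComponentsWithStats(m)
for i in range(1,n):
    if st[i][4]>60: print(st[i],ce[i].round(1),at(c,*ce[i],.015).round(4),at(c,*ce[i],.024).round(4))
```

```text
[0.64671108 0.06899535 0.0674922 ] 0.6047680505030394 [ 0.36255332 -1.03731866  0.35461458]
[ 262  192   42   46 1476] [282.5 214.7] [0.6463 0.071  0.015 ] [0.6431 0.0709 0.024 ]
[ 230  314   37   46 1315] [248.7 335.9] [0.7613 0.041  0.015 ] [0.7536 0.0421 0.024 ]
[ 513  343   47   64 1970] [540.8 366.8] [0.7963 0.312  0.015 ] [0.7871 0.3023 0.024 ]
```

View pics/w3.png

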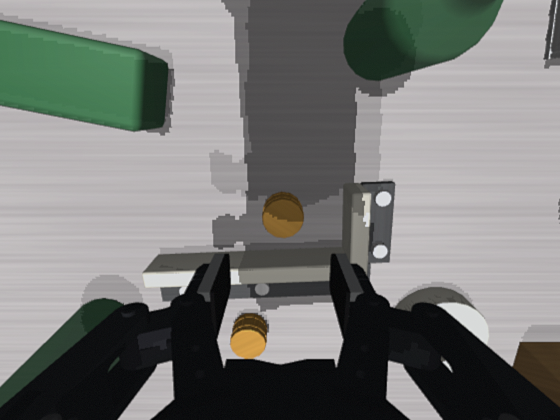

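The cap (283,215) is centred between the fingers, with the fence below it and the end stop to its right. I lower the tool with a 2 mm correction, then close in small steps.

{"fn": "carry_out", "kwargs": {"targets": [[0.2, 0.2, 2, 0, 0.2], [0, 0, 2.4, 0, 0.2], [0, 0, 1.2, 0, 0.2], [0, 0, 0.8, 0, 0.2], [0, 0, 0, 0, 0.0], [0, 0, 0, 0, -0.05], [0, 0, 0, 0, -0.1], [0, 0, 0, 0, -0.14]], "force": 20}}

```text
t: 4.05
eef_pos: [0.6439, 0.0703, 0.0022]
tool_rot: [0.001, 0.0, 1.0, 0.0]
contact_force: [0.6, -0.1, 0.0]
gripper_width: 0.429
grasp_force: 0.0
```

{"fn": "carry_out", "kwargs": {"targets": [[0, 0, 0, 0, -0.17], [0, 0, 0, 0, -0.19], [0, 0, 0, 0, -0.2]]}}

```text
t: 4.35
eef_pos: [0.6433, 0.0703, 0.0015]
tool_rot: [0.0, 0.0, 1.0, 0.0]
contact_force: [0.2, 0.3, -0.2]
gripper_width: 0.401
grasp_force: 0.0
```

{"fn": "carry_out", "kwargs": {"targets": [[0, 0, 0, 0, -0.22], [0, 0, 0, 0, -0.24], [0, 0, 0, 0, -0.24]]}}

```text
t: 4.65
eef_pos: [0.6432, 0.0702, 0.0014]
tool_rot: [-0.0, 0.0, 1.0, 0.0]
contact_force: [-0.5, 0.4, 1.1]
gripper_width: 0.377
grasp_force: 0.0
```

{"fn": "carry_out", "kwargs": {"targets": [[0, 0, 0, 0, -0.25], [0, 0, 0, 0, -0.25]]}}

```text
t: 4.85
eef_pos: [0.6433, 0.0702, 0.0014]
tool_rot: [-0.0, 0.0, 1.0, 0.0]
contact_force: [-1.1, 0.5, -0.2]
gripper_width: 0.369
grasp_force: 0.0
```

{"fn": "carry_out", "kwargs": {"targets": [[0, 0, 0, 0, -0.26], [0, 0, 0, 0, -0.26]]}}

```text
t: 5.05
eef_pos: [0.6433, 0.0702, 0.0014]
tool_rot: [-0.0, 0.0, 1.0, 0.0]
contact_force: [-0.1, -0.2, -0.1]
gripper_width: 0.372
grasp_force: 0.0
```

{"fn": "carry_out", "kwargs": {"targets": [[0, 0, 0, 0, -0.27], [0, 0, 0, 0, -0.27]]}}

```text
t: 5.25
eef_pos: [0.6433, 0.0702, 0.0014]
tool_rot: [-0.0, 0.0, 1.0, 0.0]
contact_force: [0.1, -0.5, -0.2]
gripper_width: 0.364
grasp_force: 0.0
```

{"fn": "carry_out", "kwargs": {"targets": [[0, 0, 0, 0, -0.28], [0, 0, 0, 0, -0.28]]}}

```text
t: 5.45
eef_pos: [0.6433, 0.0702, 0.0014]
tool_rot: [-0.0, 0.0, 1.0, 0.0]
contact_force: [0.9, 0.3, 0.3]
gripper_width: 0.364
grasp_force: 0.0
```

{"fn": "carry_out", "kwargs": {"targets": [[0, 0, 0, 0, -0.29], [0, 0, 0, 0, -0.29]]}}

```text
t: 5.65
eef_pos: [0.6433, 0.0702, 0.0014]
tool_rot: [0.0, 0.0, 1.0, 0.0]
contact_force: [-0.3, -0.3, -0.2]
gripper_width: 0.355
grasp_force: 0.0
```

Run:
```python
from h import *
im,c=shot('wrist','w4.png'); cv2.imwrite('pics/w4b.png',cv2.resize(im[150:400,160:420,::-1],None,fx=2.3,fy=2.3,interpolation=cv2.INTER_CUBIC))
```

```text
(no output)
```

View pics/w4b.png

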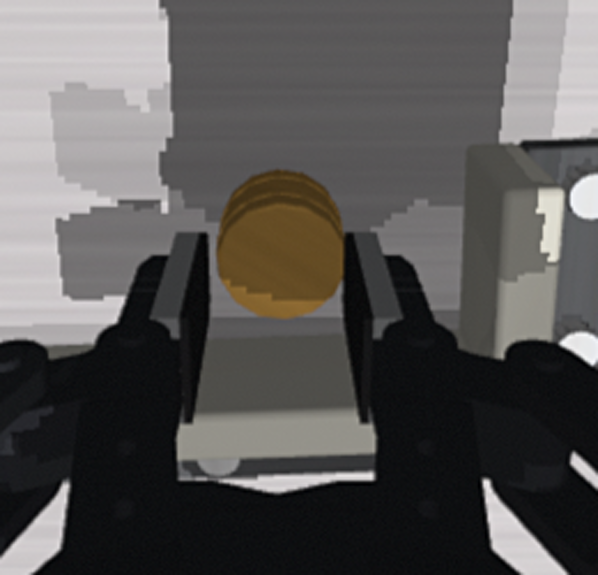

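The pads flank the cap, with about 2 mm of gap left (crop (210,260)) and none on the right (crop (345,260)). I shift 1 mm towards +y and keep closing in small steps.

{"fn": "carry_out", "kwargs": {"targets": [[0, 0.1, 0, 0, -0.3], [0, 0, 0, 0, -0.31], [0, 0, 0, 0, -0.31]]}}

```text
t: 6.0
eef_pos: [0.6432, 0.0713, 0.0014]
tool_rot: [-0.0, 0.0, 1.0, 0.0]
contact_force: [-0.7, -0.3, 0.0]
gripper_width: 0.346
grasp_force: 0.0
```

{"fn": "carry_out", "kwargs": {"targets": [[0, 0, 0, 0, -0.32], [0, 0, 0, 0, -0.32]]}}

```text
t: 6.2
eef_pos: [0.6433, 0.0712, 0.0014]
tool_rot: [-0.0, 0.0, 1.0, 0.0]
contact_force: [0.3, 0.3, -0.0]
gripper_width: 0.337
grasp_force: 0.0
```

{"fn": "carry_out", "kwargs": {"targets": [[0, 0, 0, 0, -0.33], [0, 0, 0, 0, -0.33]]}}

```text
t: 6.4
eef_pos: [0.6433, 0.0712, 0.0014]
tool_rot: [0.0, 0.0, 1.0, 0.0]
contact_force: [-0.4, -0.2, -0.4]
gripper_width: 0.334
grasp_force: 0.0
```

{"fn": "carry_out", "kwargs": {"targets": [[0, 0, 0, 0, -0.34], [0, 0, 0, 0, -0.34]]}}

```text
t: 6.6
eef_pos: [0.6433, 0.0712, 0.0014]
tool_rot: [-0.0, 0.0, 1.0, 0.0]
contact_force: [-0.6, 0.3, -0.4]
gripper_width: 0.327
grasp_force: 0.0
```

{"fn": "carry_out", "kwargs": {"targets": [[0, 0, 0, 0, -0.35], [0, 0, 0, 0, -0.35]]}}

```text
t: 6.8
eef_pos: [0.6433, 0.0712, 0.0014]
tool_rot: [-0.0, 0.0, 1.0, 0.0]
contact_force: [1.4, -0.5, -0.2]
gripper_width: 0.323
grasp_force: 0.0
```

{"fn": "carry_out", "kwargs": {"targets": [[0, 0, 0, 0, -0.355], [0, 0, 0, 0, -0.36]]}}

```text
t: 7.0
eef_pos: [0.6433, 0.0712, 0.0014]
tool_rot: [-0.0, 0.0, 1.0, 0.0]
contact_force: [0.0, 0.0, 0.1]
gripper_width: 0.319
grasp_force: 0.0
```

{"fn": "carry_out", "kwargs": {"targets": [[0, 0, 0, 0, -0.365], [0, 0, 0, 0, -0.37]]}}

```text
t: 7.2
eef_pos: [0.6433, 0.0712, 0.0014]
tool_rot: [0.0, 0.0, 1.0, 0.0]
contact_force: [-0.4, -0.1, -0.2]
gripper_width: 0.317
grasp_force: 0.0
```

{"fn": "carry_out", "kwargs": {"targets": [[0, 0, 0, 0, -0.375], [0, 0, 0, 0, -0.38]]}}

```text
t: 7.4
eef_pos: [0.6433, 0.0712, 0.0014]
tool_rot: [-0.0, 0.0, 1.0, 0.0]
contact_force: [-0.7, 0.1, -0.0]
gripper_width: 0.311
grasp_force: 0.0
```

{"fn": "carry_out", "kwargs": {"targets": [[0, 0, 0, 0, -0.385], [0, 0, 0, 0, -0.39]]}}

```text
t: 7.6
eef_pos: [0.6432, 0.0712, 0.0014]
tool_rot: [-0.0, 0.0, 1.0, 0.0]
contact_force: [-0.2, 0.2, -0.1]
gripper_width: 0.307
grasp_force: 0.0
```

Run:
```python
from h import *
im,c=shot('wrist','w5.png'); old=cv2.imread('pics/w4.png')[:,:,::-1]
for n,a in (('old',old),('new',im)):
    for r in (256,262,268): print(n,r,[tuple(int(v) for v in a[r,x]) for x in list(range(246,260,1))],'|',[tuple(int(v) for v in a[r,x]) for x in range(303,318)])
```

```text
old 256 [(14, 15, 14), (10, 10, 11), (7, 5, 7), (9, 9, 9), (44, 44, 44), (114, 112, 113), (122, 122, 123), (120, 119, 121), (91, 77, 63), (72, 53, 24), (89, 66, 29), (99, 74, 36), (101, 76, 37), (101, 76, 36)] | [(101, 76, 37), (100, 75, 36), (99, 74, 35), (100, 75, 37), (101, 76, 37), (100, 74, 35), (54, 41, 20), (14, 12, 11), (9, 11, 13), (10, 11, 10), (8, 9, 10), (23, 24, 23), (56, 56, 58), (60, 61, 62), (58, 59, 60)]
old 262 [(12, 11, 12), (14, 13, 14), (8, 8, 8), (1, 2, 4), (31, 30, 31), (115, 112, 115), (123, 121, 124), (121, 119, 123), (98, 81, 64), (98, 73, 34), (102, 75, 34), (102, 77, 37), (102, 76, 37), (100, 75, 36)] | [(100, 75, 35), (100, 75, 36), (99, 75, 36), (99, 74, 35), (102, 76, 36), (103, 77, 36), (54, 40, 20), (15, 12, 12), (7, 8, 10), (7, 8, 10), (11, 11, 14), (7, 6, 9), (15, 15, 15), (41, 41, 42), (56, 57, 58)]
old 268 [(12, 14, 12), (11, 10, 12), (10, 8, 10), (4, 5, 6), (30, 29, 30), (113, 111, 112), (122, 120, 122), (120, 118, 121), (107, 102, 101), (93, 75, 53), (95, 70, 31), (98, 73, 34), (99, 75, 37), (99, 75, 36)] | [(100, 76, 36), (100, 76, 35), (100, 7
[... 709 characters left out ...]
, 19, 12), (96, 72, 34), (103, 77, 37), (101, 76, 37), (100, 76, 36), (100, 75, 35)] | [(102, 77, 37), (102, 76, 35), (50, 36, 19), (11, 10, 9), (7, 8, 11), (11, 9, 12), (10, 10, 12), (8, 8, 10), (30, 30, 31), (56, 56, 57), (60, 61, 61), (58, 60, 60), (57, 58, 59), (58, 59, 60), (58, 59, 60)]
new 268 [(61, 61, 62), (33, 33, 33), (12, 12, 13), (10, 10, 11), (8, 9, 10), (9, 8, 9), (11, 13, 13), (7, 7, 8), (19, 14, 11), (72, 55, 26), (97, 73, 34), (100, 75, 37), (99, 74, 35), (98, 75, 35)] | [(102, 76, 35), (86, 65, 32), (39, 31, 18), (10, 10, 10), (9, 9, 11), (11, 12, 11), (12, 11, 13), (12, 12, 13), (4, 5, 6), (20, 21, 21), (56, 56, 57), (60, 61, 62), (58, 59, 59), (58, 59, 60), (58, 58, 60)]
```

{"fn": "carry_out", "kwargs": {"targets": [[0, 0, 0, 0, -0.395], [0, 0, 0, 0, -0.4]]}}

```text
t: 7.85
eef_pos: [0.6433, 0.0712, 0.0014]
tool_rot: [0.0, 0.0, 1.0, 0.0]
contact_force: [0.7, -0.5, -0.0]
gripper_width: 0.303
grasp_force: 0.0
```

{"fn": "carry_out", "kwargs": {"targets": [[0, 0, 0, 0, -0.405], [0, 0, 0, 0, -0.41]]}}

```text
t: 8.05
eef_pos: [0.6433, 0.0712, 0.0014]
tool_rot: [0.0, 0.0, 1.0, 0.0]
contact_force: [-0.3, 0.2, -0.2]
gripper_width: 0.293
grasp_force: 0.0
```

{"fn": "carry_out", "kwargs": {"targets": [[0, 0, 0, 0, -0.415], [0, 0, 0, 0, -0.42]]}}

```text
t: 8.25
eef_pos: [0.6432, 0.0712, 0.0014]
tool_rot: [-0.0, 0.0, 1.0, 0.0]
contact_force: [-0.8, -0.8, 0.6]
gripper_width: 0.283
grasp_force: 0.0
```

Run:
```python
from h import *
im,c=shot('wrist','w6.png')
for f in ('w3','w4','w5','w6'):
    a=cv2.imread(f'pics/{f}.png'); h=cv2.cvtColor(a,cv2.COLOR_BGR2HSV); m=cv2.inRange(h,(10,100,40),(30,255,255))[150:320,200:360]
    ys,xs=np.nonzero(m); print(f,xs.min()+200,xs.max()+200,ys.min()+150,ys.max()+150,[ (r,int((m[r-150]>0).sum()), 200+int(np.nonzero(m[r-150])[0].min())) for r in (240,250,256,262,268,276,282)  if m[r-150].any()])
cv2.imwrite('pics/w6b.png',cv2.resize(im[200:340,210:350,::-1],None,fx=4,fy=4,interpolation=cv2.INTER_CUBIC))
```

```text
w3 237 303 192 319 []
w4 254 309 224 288 [(240, 49, 258), (250, 53, 256), (256, 55, 255), (262, 55, 255), (268, 55, 255), (276, 47, 259), (282, 35, 265)]
w5 254 306 224 288 [(240, 49, 256), (250, 53, 254), (256, 51, 255), (262, 51, 255), (268, 50, 255), (276, 47, 257), (282, 35, 263)]
w6 254 306 224 288 [(240, 49, 256), (250, 53, 254), (256, 49, 256), (262, 48, 256), (268, 48, 256), (276, 47, 257), (282, 35, 263)]
```

View pics/w6b.png

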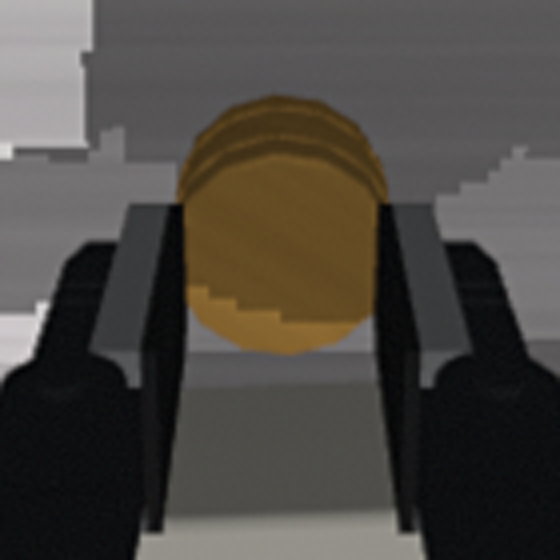

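Run:
```python
from h import *
c=load('w6'); o=bot.get_obs(); T=o['eef_pos']; print(T, ray(c,280,207)[0])
P=lambda x,y,z: tuple(np.round((np.array(proj(c,(x,y,z)))-[210,200])*4).astype(int))
for z in (.0,.01,.02,.03,.045): print(z,'near/far edge half 12,14,16mm',[[P(T[0]+dx,T[1]-h,z) for dx in(-.011,.011)] for h in(.012,.014,.016)])
for z in (0,.024): print('cap',z,[P(.6445+.016*np.cos(t),.0712+.016*np.sin(t),z) for t in (0,1.571,3.1416,-1.571)])
```

```text
[0.64323617 0.07123353 0.00138918] [0.56580875 0.07103615 0.17418728]
0.0 near/far edge half 12,14,16mm [[(np.int64(203), np.int64(98)), (np.int64(206), np.int64(228))], [(np.int64(190), np.int64(98)), (np.int64(193), np.int64(228))], [(np.int64(177), np.int64(98)), (np.int64(181), np.int64(228))]]
0.01 near/far edge half 12,14,16mm [[(np.int64(199), np.int64(122)), (np.int64(202), np.int64(258))], [(np.int64(185), np.int64(122)), (np.int64(189), np.int64(258))], [(np.int64(171), np.int64(122)), (np.int64(175), np.int64(258))]]
0.02 near/far edge half 12,14,16mm [[(np.int64(194), np.int64(150)), (np.int64(198), np.int64(292))], [(np.int64(180), np.int64(150)), (np.int64(184), np.int64(292))], [(np.int64(165), np.int64(150)), (np.int64(170), np.int64(292))]]
0.03 near/far edge half 12,14,16mm [[(np.int64(189), np.int64(181)), (np.int64(193), np.int64(330))], [(np.int64(174), np.int64(181)), (np.int64(178), np.int64(330))], [(np.int64(158), np.int64(181)), (np.int64(163), np.int64(330))]]
0.045 near/far edge half 12,14,16mm [[(np.int64(180), np.int64(234)), (np.int64(185), np.int64(395))], [(np.int64(163), np.int64(234)), (np.int64(168), np.int64(395))], [(np.int64(146), np.int64(234)), (np.int64(152), np.int64(395))]]
cap 0 [(np.int64(281), np.int64(263)), (np.int64(384), np.int64(171)), (np.int64(281), np.int64(75)), (np.int64(179), np.int64(171))]
cap 0.024 [(np.int64(282), np.int64(346)), (np.int64(398), np.int64(244)), (np.int64(281), np.int64(136)), (np.int64(165), np.int64(244))]
```

The pads read as being about 33 mm above the deck, over the cap rather than around it. That explains why there is no grip force. I'll check from the fixed cameras in one picture.

Run:
```python
from h import *
a,_=shot('scene','s7.png'); b,_=shot('side','d7.png')
A=cv2.resize(a[215:335,220:350,::-1],None,fx=3,fy=3,interpolation=cv2.INTER_CUBIC);B=cv2.resize(b[90:210,230:360,::-1],None,fx=3,fy=3,interpolation=cv2.INTER_CUBIC)
cv2.imwrite('pics/m7.png',np.hstack([A,B]))
```

```text
(no output)
```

View pics/m7.png

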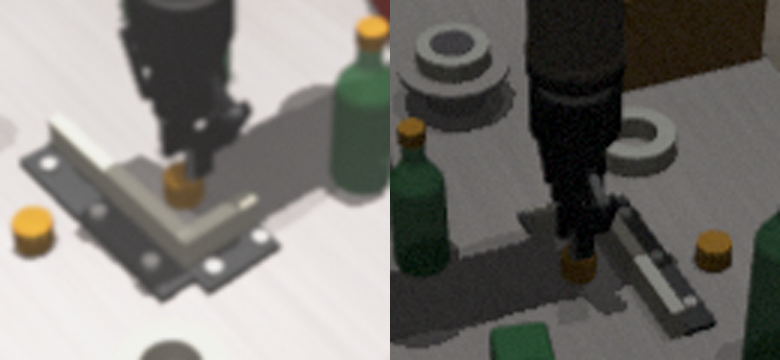

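Run:
```python
from h import *
s=load('s7');d=load('d7')
for z in (.0,.01,.02,.03,.04): print(z,'scene +y finger bottom x±11',np.round([proj(s,(.643+dx,.0712+.0125+dy,z)) for dx in(-.011,.011) for dy in (0,.009)],1).tolist(),'side',np.round([proj(d,(.643+dx,.0712-.0125-dy,z)) for dx in(-.011,.011) for dy in (0,.009)],1).tolist())
```

```text
0.0 scene +y finger bottom x±11 [[288.7, 280.4], [291.1, 282.6], [281.0, 284.6], [283.4, 286.9]] side [[289.5, 184.9], [290.8, 187.1], [297.3, 182.8], [298.6, 185.0]]
0.01 scene +y finger bottom x±11 [[288.6, 277.3], [291.0, 279.5], [280.9, 281.6], [283.3, 283.8]] side [[289.5, 182.1], [290.8, 184.3], [297.3, 180.0], [298.6, 182.2]]
0.02 scene +y finger bottom x±11 [[288.6, 274.2], [291.0, 276.4], [280.8, 278.5], [283.2, 280.7]] side [[289.5, 179.3], [290.8, 181.5], [297.3, 177.2], [298.7, 179.4]]
0.03 scene +y finger bottom x±11 [[288.5, 271.1], [290.9, 273.3], [280.7, 275.3], [283.1, 277.6]] side [[289.5, 176.5], [290.8, 178.6], [297.4, 174.4], [298.7, 176.5]]
0.04 scene +y finger bottom x±11 [[288.5, 267.9], [290.9, 270.1], [280.6, 272.1], [283.0, 274.4]] side [[289.5, 173.6], [290.8, 175.7], [297.4, 171.5], [298.7, 173.6]]
```

Both views put the tips about 31 mm above what the TCP reading suggests (scene (287,275), side (294,175)). I reopen, lower 20 mm and close again.

{"fn": "carry_out", "kwargs": {"targets": [[0, 0, 0, 0, -0.05], [0, 0, 0, 0, 0.1], [0, 0, 0, 0, 0.1], [0, 0, 0, 0, 0.1], [-0.1, 0, 0.7, 0, 0.1], [0, 0, 0.7, 0, 0.1], [0, 0, 0.6, 0, 0.1], [0, 0, 0, 0, 0], [0, 0, 0, 0, -0.1], [0, 0, 0, 0, -0.15], [0, 0, 0, 0, -0.15]]}}

```text
t: 9.5
eef_pos: [0.6445, 0.0713, -0.0183]
tool_rot: [0.0, 0.0, 1.0, 0.0]
contact_force: [0.1, -0.5, -0.3]
gripper_width: 0.429
grasp_force: 0.0
```

{"fn": "carry_out", "kwargs": {"targets": [[0, 0, 0, 0, -0.18], [0, 0, 0, 0, -0.2], [0, 0, 0, 0, -0.2]]}}

```text
t: 9.8
eef_pos: [0.6443, 0.0713, -0.0185]
tool_rot: [0.0, 0.0, 1.0, 0.0]
contact_force: [0.4, 0.0, -0.2]
gripper_width: 0.403
grasp_force: 0.0
```

{"fn": "carry_out", "kwargs": {"targets": [[0, 0, 0, 0, -0.21], [0, 0, 0, 0, -0.22]]}}

```text
t: 10.0
eef_pos: [0.6442, 0.0713, -0.0186]
tool_rot: [-0.0, 0.0, 1.0, 0.0]
contact_force: [0.5, 0.2, -1.1]
gripper_width: 0.392
grasp_force: 0.0
```

{"fn": "carry_out", "kwargs": {"targets": [[0, 0, 0, 0, -0.23], [0, 0, 0, 0, -0.23]]}}

```text
t: 10.2
eef_pos: [0.6443, 0.0712, -0.0186]
tool_rot: [-0.0, 0.0, 1.0, 0.0]
contact_force: [-0.4, 0.4, 0.2]
gripper_width: 0.386
grasp_force: 0.0
```

{"fn": "carry_out", "kwargs": {"targets": [[0, 0, 0, 0, -0.24], [0, 0, 0, 0, -0.24]]}}

```text
t: 10.4
eef_pos: [0.6443, 0.0713, -0.0186]
tool_rot: [0.0, 0.0, 1.0, 0.0]
contact_force: [1.2, -0.4, 0.2]
gripper_width: 0.388
grasp_force: 0.0
```

{"fn": "carry_out", "kwargs": {"targets": [[0, 0, 0, 0, -0.25], [0, 0, 0, 0, -0.25]]}}

```text
t: 10.6
eef_pos: [0.6442, 0.0712, -0.0186]
tool_rot: [-0.0, 0.0, 1.0, 0.0]
contact_force: [-0.3, 0.2, -0.8]
gripper_width: 0.376
grasp_force: 0.0
```

{"fn": "carry_out", "kwargs": {"targets": [[0, 0, 0, 0, -0.26], [0, 0, 0, 0, -0.26]]}}

```text
t: 10.8
eef_pos: [0.6443, 0.0712, -0.0186]
tool_rot: [0.0, 0.0, 1.0, 0.0]
contact_force: [-0.3, -0.2, 0.4]
gripper_width: 0.37
grasp_force: 4.1
```

{"fn": "carry_out", "kwargs": {"targets": [[0, 0, 0, 0, -0.263], [0, 0, -0.5, 0, -0.263], [0, 0, -1.5, 0, -0.263], [0, 0, -2.5, 0, -0.263], [0, 0, -2.5, 0, -0.263], [0, 0, -1.5, 0, -0.263]]}}

```text
t: 11.4
eef_pos: [0.6457, 0.0713, 0.0696]
tool_rot: [0.002, 0.0, 1.0, 0.0]
contact_force: [1.5, 0.4, 0.3]
gripper_width: 0.371
grasp_force: 5.7
```

Run:
```python
from h import *
im,c=shot('wrist','w8.png'); o=bot.get_obs(); print(o['eef_pos'],o['gripper_width'],o['grasp_force'])
h=cv2.cvtColor(im[:,:,::-1].copy(),cv2.COLOR_BGR2HSV); m=cv2.inRange(h,(10,100,40),(30,255,255)); n,l,st,ce=cv2.connectedComponentsWithStats(m)
for i in range(1,n):
    if st[i][4]>60: print(st[i],ce[i].round(1))
```

```text
[0.64691837 0.07143699 0.07145523] 0.3754221117190766 5.70505678653717
[ 248  235   64   73 3722] [279.7 272. ]
[235 312  30  45 989] [250.2 335.7]
[ 508  341   52   70 2530] [538.2 368.4]
```

The cap is in the hand and the grip force is steady at 5.7 N. I carry it up and over to the bin.

{"fn": "carry_out", "kwargs": {"targets": [[0, 0, -3.5, 0, -0.263], [0, 0, -4.5, 0, -0.263], [1, 1.4, -3, 0, -0.263], [2.5, 3.4, 0, 0, -0.263], [2.5, 3.4, 0, 0, -0.263], [2.5, 3.4, 0, 0, -0.263], [2.5, 3.4, 0, 0, -0.263], [2.5, 3.4, 0, 0, -0.263], [2.5, 3.4, 0, 0, -0.263], [1.8, 2.2, 0, 0, -0.263], [0, 0, 0, 0, -0.263], [0, 0, 0, 0, -0.263]]}}

```text
t: 12.65
eef_pos: [0.4659, 0.3115, 0.1762]
tool_rot: [-0.0, -0.001, 1.0, -0.0]
contact_force: [0.9, -0.1, -0.7]
gripper_width: 0.37
grasp_force: 5.7
```

Run:
```python
from h import *
im,c=shot('wrist','w9.png'); o=bot.get_obs(); print(o['eef_pos'],o['gripper_width'],o['grasp_force'])
g=cv2.cvtColor(im,cv2.COLOR_RGB2GRAY)
for p in ((.418,.247),(.531,.260),(.404,.36),(.518,.373),(.467,.311)): print(p,np.round(proj(c,(*p,.045))))
# bright floor region
m=cv2.inRange(im,(170,170,170),(255,255,255)); n,l,st,ce=cv2.connectedComponentsWithStats(m)
for i in range(1,n):
    if 1500<st[i][4]: 
        r=cv2.minAreaRect(np.argwhere(l==i)[:,::-1].astype(np.float32)); print(st[i],np.round(r[0]),np.round(r[1]),round(r[2],1),at(c,*r[0],.005).round(3))
```

```text
[0.46674836 0.31042585 0.17626716] 0.37200050806065493 5.727023854851723
(0.418, 0.247) [215. 142.]
(0.531, 0.26) [233. 247.]
(0.404, 0.36) [330. 127.]
(0.518, 0.373) [337. 236.]
(0.467, 0.311) [280. 191.]
[ 272  131   57   66 1924] [300. 165.] [66. 52.] 85.9 [0.448 0.334 0.005]
[   0  133  183   18 1810] [ 91. 141.] [182.  16.] 0.4 [0.421 0.101 0.005]
[ 351  136  164   15 1534] [432. 143.] [ 14. 163.] 89.6 [0.422 0.481 0.005]
```

{"fn": "carry_out", "kwargs": {"targets": [[0, 0, 3.5, 0, -0.263], [0, 0, 4.5, 0, -0.263], [0, 0, 4, 0, -0.263], [0, 0, 3, 0, -0.263], [0, 0, 2, 0, -0.263], [0, 0, 1.3, 0, -0.263], [0, 0, 0, 0, -0.263], [0, 0, 0, 0, -0.263]]}}

```text
t: 13.5
eef_pos: [0.4674, 0.311, -0.006]
tool_rot: [0.0, 0.001, 1.0, 0.0]
contact_force: [-0.1, -0.1, 0.4]
gripper_width: 0.369
grasp_force: 5.7
```

{"fn": "carry_out", "kwargs": {"targets": [[0, 0, 0.3, 0, -0.263], [0, 0, 0.2, 0, -0.263], [0, 0, 0, 0, -0.2], [0, 0, 0, 0, -0.1], [0, 0, 0, 0, 0.1], [0, 0, 0, 0, 0.1], [0, 0, 0, 0, 0.1]]}}

```text
t: 14.2
eef_pos: [0.4664, 0.3114, -0.0115]
tool_rot: [0.0, 0.0, 1.0, 0.0]
contact_force: [0.4, 0.2, 0.1]
gripper_width: 0.548
grasp_force: 0.0
```

{"fn": "carry_out", "kwargs": {"targets": [[0, 0, -2, 0, 0.1], [0, 0, -4, 0, 0.1], [0, 0, -5, 0, 0.1], [0, 0, -5, 0, 0.1], [0, 0, -4, 0, 0.1], [0, 0, 0, 0, 0.1], [0, 0, 0, 0, 0.1]]}}

```text
t: 14.9
eef_pos: [0.4667, 0.3116, 0.1893]
tool_rot: [0.001, 0.0, 1.0, 0.001]
contact_force: [0.1, -0.5, -0.6]
gripper_width: 0.551
grasp_force: 0.0
```

Run:
```python
from h import *
for nme in ('wrist','scene','side'):
    im,c=shot(nme,nme+'10.png'); 
    h=cv2.cvtColor(im[:,:,::-1].copy(),cv2.COLOR_BGR2HSV); m=cv2.inRange(h,(10,120,40),(30,255,255)); n,l,st,ce=cv2.connectedComponentsWithStats(m)
    print(nme,[ (st[i][4],ce[i].round(1),at(c,*ce[i],.025).round(3)) for i in range(1,n) if 30<st[i][4]<2500])
print(bot.get_obs()['eef_pos'],bot.get_obs()['gripper_width'])
```

```text
wrist [(np.int32(628), array([279.6, 182.7]), array([0.468, 0.311, 0.025])), (np.int32(919), array([ 68.3, 281.1]), array([0.594, 0.045, 0.025])), (np.int32(782), array([399.6, 397.8]), array([0.788, 0.486, 0.025]))]
scene [(np.int32(70), array([202. , 100.7]), array([ 0.327, -0.878,  0.025])), (np.int32(42), array([244. , 161.4]), array([ 0.446, -0.39 ,  0.025])), (np.int32(87), array([191.8, 189.6]), array([ 0.648, -0.354,  0.025])), (np.int32(79), array([344.5, 224.1]), array([0.412, 0.032, 0.025])), (np.int32(153), array([230.5, 291. ]), array([0.767, 0.051, 0.025])), (np.int32(152), array([414.4, 301.1]), array([0.473, 0.315, 0.025])), (np.int32(350), array([535.2, 413. ]), array([0.505, 0.604, 0.025]))]
side [(np.int32(1765), array([104.1,  40.6]), array([0.287, 0.979, 0.025])), (np.int32(137), array([164.6,  29.1]), array([0.505, 0.981, 0.025])), (np.int32(46), array([54.6, 31.4]), array([0.128, 1.117, 0.025])), (np.int32(1918), array([317.9,  68.9]), array([0.915, 0.519, 0.025])), (np.int32(62), array([236.5, 132.6]), array([0.562, 0.293, 0.025])), (np.int32(63), array([203.1, 136.4]), array([0.469, 0.312, 0.025])), (np.int32(91), array([366.4, 142.8]), array([0.884, 0.114, 0.025])), (np.int32(101), array([337.2, 171.8]), array([0.757, 0.034, 0.025])), (np.int32(192), array([345.8, 317. ]), array([ 0.583, -0.378,  0.025])), (np.int32(232), array([285.2, 350.1]), array([ 0.44 , -0.403,  0.025]))]
[0.46540758 0.31059659 0.18673525] 0.5500753061365186
```

The cap is in the bin: wrist, scene and side all place it at about (0.468,0.312), and the flask has not moved. Next I move over to the bottle's near side, staying high.

{"fn": "carry_out", "kwargs": {"targets": [[-0.3, -3, 0, 0, 0.5], [-0.3, -4.8, 0, 0, 1], [-0.3, -4.8, 0, 0, 1], [-0.3, -4.8, 0, 0, 1], [-0.3, -4.8, 0, 0, 1], [-0.3, -4.8, 0, 0, 1], [-0.3, -4.8, 0, 0, 1], [-0.3, -4.3, 0, 0, 1], [0, -2, 0, 5.5, 1], [0, 0, 0, 5.5, 1], [0, 0, 0, 0, 1], [0, 0, 0, 0, 1]]}}

```text
t: 16.25
eef_pos: [0.4896, -0.0692, 0.1874]
tool_rot: [-0.001, 0.094, 0.996, -0.0]
contact_force: [0.1, -0.3, 0.3]
gripper_width: 1.004
grasp_force: 0.0
```

```bash
cat > bp.py <<'E'
from h import *
from scipy.optimize import least_squares
def outline(x,y,a,c,mouth=True):
    P=[]
    for bx in np.r_[-.065,-.03,0,.03,.065]:
        for by in(-.024,.024):
            for z in(0,.048): P.append((bx,by,z))
    for t in np.linspace(0,2*np.pi,24): 
        for bx in (.114,.139): P.append((bx,.0135*np.cos(t),.024+.0135*np.sin(t)))
    P=np.array(P); R=np.array([[np.cos(a),-np.sin(a)],[np.sin(a),np.cos(a)]]); W=P.copy(); W[:,:2]=P[:,:2]@R.T+[x,y]
    return np.array([proj(c,w) for w in W])
def mask(im,lo=(40,50,20)):
    h=cv2.cvtColor(im[:,:,::-1].copy(),cv2.COLOR_BGR2HSV); return cv2.inRange(h,lo,(95,255,255))
def render(x,y,a,c,shape):
    q=outline(x,y,a,c); m=np.zeros(shape,np.uint8); k=16
    for sub in (q[:20],q[20:]): cv2.fillConvexPoly(m,cv2.convexHull(np.round(sub*k).astype(np.int32)),255,shift=4)
    both=np.vstack([q[16:20],q[20::2]]); cv2.fillConvexPoly(m,cv2.convexHull(np.round((np.vstack([.5*(q[16:20]+q[16:20].mean(0)),q[20::2]]))*k).astype(np.int32)),255,shift=4)
    return cv2.GaussianBlur(m,(0,0),1.2).astype(float)/255
def fit(views,g):
    # views: (im,c); minimise silhouette difference within the neighbourhood of the guess
    D=[]
    for im,c in views:
        q=outline(*g,c); m=np.zeros(im.shape[:2],np.uint8); x0,y0=np.maximum(q.min(0)-25,0).astype(int); x1,y1=(q.max(0)+25).astype(int)
        G=cv2.GaussianBlur(mask(im),(0,0),1.2).astype(float)/255; D.append((G[y0:y1,x0:x1],(y0,y1,x0,x1),c,im.shape[:2]))
    f=lambda p:np.concatenate([(render(*p,c,s)[b[0]:b[1],b[2]:b[3]]-G).ravel() for G,b,c,s in D])
    from scipy.optimize import minimize
    r=minimize(lambda p:(f(np.array(p)*[.01,.01,.05])**2).sum(),np.array(g)/[.01,.01,.05],method='Nelder-Mead',options=dict(initial_simplex=[np.array(g)/[.01,.01,.05]+d for d in np.vstack([np.zeros(3),np.eye(3)])],xatol=.01))
    return r.x*[.01,.01,.05],r.fun
E
python3 - <<'E'
from bp import *
g=[.5457,-.0807,np.arctan2(-.98,-.19)]
V={n:shot(n,n+'11.png') for n in('scene','side','wrist')}
for k in(['scene','side'],['wrist']):
    p,e=fit([V[n] for n in k],g); print(k,p[:2].round(4),np.degrees(p[2]).round(2),round(e,1))
s=load('scene1');d=load('side1')
im=cv2.imread('pics/wrist11.png'); m=cv2.inRange(cv2.cvtColor(im,cv2.COLOR_BGR2HSV),(0,150,60),(8,255,255)); n,l,st,ce=cv2.connectedComponentsWithStats(m); c=V['wrist'][1]
for i in range(1,n):
    if st[i][4]>200: r=cv2.minAreaRect(np.argwhere(l==i)[:,::-1].astype(np.float32)); print('red',[at(c,*p,.03).round(3)[:2] for p in cv2.boxPoints(r)])
o=bot.get_obs(); print(o['eef_pos'],o['tool_rot'],o['gripper_width'])
E
```

```text
['scene', 'side'] [ 0.544  -0.0811] -102.12 583.3
['wrist'] [ 0.5445 -0.078 ] -100.87 429.1
red [array([ 0.282, -0.318]), array([ 0.27 , -0.153]), array([ 0.32, -0.15]), array([ 0.335, -0.324])]
red [array([ 0.327, -0.118]), array([ 0.284, -0.093]), array([0.364, 0.096]), array([0.413, 0.079])]
[ 0.49000781 -0.06892949  0.1879996 ] [-4.05712835e-04  9.46811862e-02  9.95507563e-01  2.03913217e-06] 0.9972744458033317
```

{"fn": "carry_out", "kwargs": {"targets": [[0, 0, 3.8, 0, 1], [0, 0, 4.6, 0, 1], [0, 0, 4.3, 0, 1], [0, 0, 3.5, 0, 1], [0, 0, 2.3, 0, 1], [0, 0, 1.3, 0, 1], [0, 0, 0, 0, 1]]}}

```text
t: 17.1
eef_pos: [0.4892, -0.0693, -0.0109]
tool_rot: [-0.001, 0.096, 0.995, -0.0]
contact_force: [0.1, 0.6, 0.4]
gripper_width: 0.998
grasp_force: 0.0
```

{"fn": "carry_out", "kwargs": {"targets": [[0, 0, 0.5, 0, 1], [0, 0, 0.3, 0, 1], [-0.4, 0, 0, 0, 1], [-0.4, 0, 0, 0, 1], [-0.3, 0, 0, 0, 1], [-0.2, 0, 0, 0, 1], [0, 0, 0, 0, 1]]}}

```text
t: 17.8
eef_pos: [0.5035, -0.0723, -0.0174]
tool_rot: [0.0, 0.096, 0.995, 0.0]
contact_force: [-0.3, 0.4, 0.0]
gripper_width: 1.004
grasp_force: 0.0
```

```bash
cat > loc.py <<'E'
from bp import *
import sys
g=[float(v) for v in sys.argv[1:4]]; g[2]=np.radians(g[2]); tag=sys.argv[4]; ks=sys.argv[5:] or ['scene','side']
V={n:shot(n,n+tag+'.png') for n in ks}
for n in ks:
    p,e=fit([V[n]],g); print(n,p[:2].round(4),np.degrees(p[2]).round(2),round(e,1))
if len(ks)>1: p,e=fit(list(V.values()),g); print('all',p[:2].round(4),np.degrees(p[2]).round(2),round(e,1))
o=bot.get_obs(); print(o['t'],o['eef_pos'].round(4),o['tool_rot'].round(3),o['contact_force'].round(1))
E
python3 loc.py .544 -.08 -101.3 12 wrist
```

```text
wrist [ 0.5452 -0.0983] -101.58 25832.8
17.85 [ 0.5031 -0.0722 -0.0175] [0.    0.096 0.995 0.   ] [-0.3 -0.5 -0.3]
```

{"fn": "carry_out", "kwargs": {"targets": [[-0.2, 0, 0, 0, 1], [-0.2, 0, 0, 0, 1], [-0.2, 0, 0, 0, 1], [-0.2, 0, 0, 0, 1], [-0.3, 0, 0, -0.6, 1], [-0.4, 0, 0, -0.6, 1], [-0.5, 0, 0, -0.6, 1], [-0.5, 0, 0, -0.6, 1], [-0.5, 0, 0, -0.6, 1]]}}

```text
t: 18.75
eef_pos: [0.5331, -0.0775, -0.0177]
tool_rot: [0.0, 0.07, 0.998, -0.0]
contact_force: [-1.8, 0.1, -0.3]
gripper_width: 0.998
grasp_force: 0.8
```

```bash
python3 loc.py .563 -.084 -98.3 13
```

```text
scene [ 0.5608 -0.0831] -97.4 304.1
side [ 0.5764 -0.0816] -104.45 361.2
all [ 0.5691 -0.0809] -100.04 728.1
18.85 [ 0.534  -0.0775 -0.0175] [ 0.001  0.07   0.998 -0.   ] [ 0.4  0.4 -0.7]
```

{"fn": "carry_out", "kwargs": {"targets": [[-0.2, 0, 0, -0.5, 1], [-0.4, 0, 0, -0.6, 1], [-0.5, 0, 0, -0.6, 1], [-0.5, 0, 0, -0.6, 1], [-0.5, 0, 0, -0.6, 1], [-0.5, 0, 0, -0.6, 1], [-0.5, 0, 0, -0.6, 1], [-0.5, 0, 0, -0.6, 1], [-0.5, 0, 0, -0.6, 1], [-0.5, 0, 0, -0.6, 1], [-0.5, 0, 0, -0.6, 1], [-0.5, 0, 0, -0.6, 1]]}}

```text
t: 20.05
eef_pos: [0.5887, -0.0819, -0.0177]
tool_rot: [-0.0, 0.008, 1.0, -0.0]
contact_force: [-1.3, -0.7, -0.5]
gripper_width: 1.0
grasp_force: 0.9
```

{"fn": "carry_out", "kwargs": {"targets": [[-0.5, 0, 0, -0.6, 1], [-0.5, 0, 0, -0.6, 1], [-0.5, 0, 0, -0.6, 1], [-0.4, 0, 0, -0.6, 1], [-0.3, 0, 0, -0.6, 1], [-0.2, 0, 0, -0.2, 1], [0, 0, 0, 0, 1]]}}

```text
t: 20.75
eef_pos: [0.6128, -0.0817, -0.0175]
tool_rot: [0.0, -0.02, 1.0, -0.0]
contact_force: [-1.1, -0.5, -0.4]
gripper_width: 1.0
grasp_force: 0.2
```

```bash
python3 loc.py .648 -.084 -87.7 14 scene side
```

```text
scene [ 0.6442 -0.0809] -88.19 1222.6
side [ 0.6496 -0.0776] -90.19 1715.3
all [ 0.6477 -0.0803] -89.29 2969.6
20.85 [ 0.6128 -0.0817 -0.0174] [ 0.001 -0.02   1.     0.   ] [0.  0.4 0.1]
```

{"fn": "carry_out", "kwargs": {"targets": [[-0.2, 0, 0, 0, 1], [-0.3, 0, 0, 0, 1], [-0.2, 0, 0, 0, 1], [-0.1, 0, 0, 0, 1], [0.5, 0, 0, 0, 1], [1.5, 0, 0, 0, 1], [0, 0, -3, 0, 0.5], [0, 0, -4, 0, -0.3], [0, 0, -3, 0, -0.8], [0, -4.5, 0, 0, -0.8], [0, -4.5, 0, 0, -0.8], [0, -4.5, 0, 0, -0.8]]}}

```text
t: 22.05
eef_pos: [0.6064, -0.2183, 0.0832]
tool_rot: [0.001, -0.021, 1.0, -0.0]
contact_force: [0.5, 0.3, 0.7]
gripper_width: 0.099
grasp_force: 0.0
```

```bash
python3 loc.py .656 -.083 -87.7 15 scene side wrist; python3 -c "
from h import *
print(bot.get_obs()['q'].round(2))"
```

```text
scene [ 0.6537 -0.0917] -86.7 1311.3
side [ 0.652  -0.0718] -87.14 1870.7
wrist [ 0.6543 -0.0801] -88.12 1976.8
all [ 0.6547 -0.0805] -88.79 5245.8
22.2 [ 0.605  -0.2224  0.0828] [ 0.001 -0.016  1.    -0.001] [ 0.1 -0.2 -1.2]
[ 0.07  0.56  0.26  1.75 -0.18  0.85  2.01]
```

{"fn": "carry_out", "kwargs": {"targets": [[0, 0, 0, 8.5, -0.8], [0, 0, 0, 8.5, -0.8], [0, 0, 0, 8.5, -0.8], [0, 0, 0, 8.5, -0.8], [0, 0, 0, 8.5, -0.8], [0, 0, 0, 8.5, -0.8], [0, 0, 0, 8.5, -0.8], [0, 0, 0, 8.5, -0.8], [0, 0, 0, 8.5, -0.8], [0, 0, 0, 8.5, -0.8], [0, 0, 0, 5, -0.8]]}}

```text
t: 23.3
eef_pos: [0.6062, -0.2153, 0.0821]
tool_rot: [-0.0, 0.694, 0.72, 0.0]
contact_force: [-0.6, 1.0, -0.4]
gripper_width: 0.099
grasp_force: 0.0
```

{"fn": "carry_out", "kwargs": {"targets": [[-1.5, 2.8, 0, 0, -0.8], [-1.5, 2.8, 0, 0, -0.8], [0, 0, 0, 0, -0.8], [0, 0, 0, 0, -0.8]]}}

```text
t: 23.7
eef_pos: [0.6631, -0.2437, 0.0818]
tool_rot: [-0.0, 0.693, 0.721, 0.0]
contact_force: [-1.0, -0.2, -1.4]
gripper_width: 0.104
grasp_force: 0.0
```

```bash
python3 loc.py .6545 -.081 -88 16 wrist;  python3 -c "
from h import *
print(bot.get_obs()['q'].round(2))
im=cv2.imread('pics/wrist16.png'); c=load('wrist16'); print([np.round(proj(c,p)) for p in ((.68,.1235,.034),(.687,-.036,.034),(.66,-.22,.024))])"
```

```text
wrist [ 0.655  -0.0769] -87.62 574.5
23.75 [ 0.6624 -0.2437  0.0818] [-0.001  0.693  0.721  0.   ] [ 0.9 -0.4 -0.6]
[-0.15  0.73  0.64  1.6  -0.5   0.98  0.7 ]
[array([ 359., -644.]), array([ 337., -131.]), array([277., 183.])]
```

{"fn": "carry_out", "kwargs": {"targets": [[0, -0.2, 3, 0, -0.8], [0, 0, 3.5, 0, -0.8], [0, 0, 2.2, 0, -0.8], [0, 0, 1.3, 0, -0.8], [0, 0, 0, 0, -0.8], [0.5, 0, 0, 0, -0.8], [0.5, 0, 0, 0, -0.8]]}}

```text
t: 24.45
eef_pos: [0.6614, -0.2351, -0.0159]
tool_rot: [0.001, 0.693, 0.721, 0.001]
contact_force: [-0.8, 0.5, 0.3]
gripper_width: 0.101
grasp_force: 0.0
```

{"fn": "carry_out", "kwargs": {"targets": [[0.2, 0, 0, 0, -0.8], [0.2, 0, 0, 0, -0.8], [0.2, 0, 0, 0, -0.8], [0.2, 0, 0, 0, -0.8], [0.3, 0, 0, 0, -0.8], [0.4, 0, 0, 0, -0.8], [0.4, 0, 0, 0, -0.8], [0.4, 0, 0, 0, -0.8]]}}

```text
t: 25.25
eef_pos: [0.6595, -0.2123, -0.0174]
tool_rot: [0.0, 0.693, 0.721, -0.0]
contact_force: [0.9, -2.8, 1.2]
gripper_width: 0.1
grasp_force: 1.3
```

```bash
python3 loc.py .654 -.06 -87.7 17 scene side wrist
```

```text
scene [ 0.6518 -0.0732] -88.37 1329.1
side [ 0.6556 -0.0394] -94.34 366.2
wrist [ 0.655  -0.0607] -87.76 2177.8
all [ 0.6548 -0.0603] -87.72 4033.5
25.4 [ 0.6596 -0.2111 -0.0176] [-0.     0.693  0.721  0.   ] [ 0.3 -0.8 -0.5]
```

{"fn": "carry_out", "kwargs": {"targets": [[0.2, 0, 0, 0, -0.8], [0.4, 0, 0, 0, -0.8], [0.5, 0, 0, 0, -0.8], [0.5, 0, 0, 0, -0.8], [0.5, 0, 0, 0, -0.8], [0.5, 0, 0, 0, -0.8], [0.5, 0, 0, 0, -0.8], [0.5, 0, 0, 0, -0.8], [0.5, 0, 0, 0, -0.8], [0.4, 0, 0, 0, -0.8], [0.3, 0, 0, 0, -0.8]]}}

```text
t: 26.5
eef_pos: [0.6575, -0.1635, -0.0177]
tool_rot: [-0.0, 0.693, 0.721, 0.0]
contact_force: [0.2, -1.5, 0.2]
gripper_width: 0.101
grasp_force: 0.9
```

```bash
python3 loc.py .652 -.012 -87.7 18 scene side wrist
```

```text
scene [ 0.6479 -0.021 ] -86.7 1096.7
side [0.6532 0.0096] -93.86 514.6
wrist [ 0.6514 -0.0125] -86.86 2214.7
all [ 0.6531 -0.0121] -87.7 3958.2
26.65 [ 0.6575 -0.1631 -0.0178] [-0.001  0.693  0.721  0.   ] [-0.7 -1.1 -0.8]
```

{"fn": "carry_out", "kwargs": {"targets": [[0.2, 0, 0, 0, -0.8], [0.4, 0, 0, 0, -0.8], [0.5, 0, 0, 0, -0.8], [0.5, 0, 0, 0, -0.8], [0.5, 0, 0, 0, -0.8], [0.5, 0, 0, 0, -0.8], [0.5, 0, 0, 0, -0.8], [0.5, 0, 0, 0, -0.8], [0.5, 0, 0, 0, -0.8], [0.5, 0, 0, 0, -0.8], [0.4, 0, 0, 0, -0.8], [0.2, 0, 0, 0, -0.8]]}}

```text
t: 27.85
eef_pos: [0.6556, -0.1115, -0.0176]
tool_rot: [-0.0, 0.693, 0.721, 0.0]
contact_force: [0.8, -2.1, -0.2]
gripper_width: 0.1
grasp_force: 0.7
```

```bash
python3 loc.py .650 .04 -87.7 19 scene side wrist
```

```text
scene [0.6486 0.0316] -88.06 499.0
side [0.6516 0.0665] -95.04 381.8
wrist [0.6504 0.0393] -87.35 2357.7
all [0.65   0.0387] -87.2 3446.6
28.0 [ 0.6556 -0.1116 -0.0175] [-0.     0.693  0.721  0.   ] [-0.7 -0.9 -0.2]
```

{"fn": "carry_out", "kwargs": {"targets": [[0.2, 0, 0, 0, -0.8], [0.3, 0, 0, 0, -0.8], [0.3, 0, 0, 0, -0.8], [0.2, 0, 0, 0, -0.8], [0.1, 0, 0, 0, -0.8]]}}

```text
t: 28.5
eef_pos: [0.6552, -0.1011, -0.0175]
tool_rot: [0.0, 0.693, 0.721, 0.0]
contact_force: [0.4, -2.6, 0.7]
gripper_width: 0.098
grasp_force: 1.1
```

{"fn": "carry_out", "kwargs": {"targets": [[0.05, 0, 0, 0, -0.8], [0.05, 0, 0, 0, -0.8], [0.05, 0, 0, 0, -0.8], [0.05, 0, 0, 0, -0.8]]}}

```text
t: 28.9
eef_pos: [0.6551, -0.0994, -0.0175]
tool_rot: [0.0, 0.693, 0.721, -0.0]
contact_force: [0.2, -2.4, 1.3]
gripper_width: 0.101
grasp_force: 1.4
```

{"fn": "carry_out", "kwargs": {"targets": [[-0.5, 0, 0, 0, -0.8], [-1.5, 0, 0, 0, -0.8], [0, 0, -3, 0, -0.8], [0, 0, -4, 0, -0.8], [0, 0, -3, -5, -0.8], [0, 0, 0, -8.5, -0.8], [0, 0, 0, -8.5, -0.8], [0, 0, 0, -8.5, -0.8], [0, 0, 0, -8.5, -0.8], [0, 0, 0, -8.5, -0.8], [0, 0, 0, -8.5, -0.8], [0, 0, 0, -8.5, -0.8]]}}

```text
t: 30.1
eef_pos: [0.6554, -0.1202, 0.0823]
tool_rot: [-0.0, 0.199, 0.98, -0.0]
contact_force: [0.1, -1.2, 0.1]
gripper_width: 0.098
grasp_force: 0.0
```

{"fn": "carry_out", "kwargs": {"targets": [[0, 0, 0, -8.5, -0.8], [0, 0, 0, -8.5, -0.8], [0, 0, 0, -8.5, -0.8], [1.5, 4, 0, 0, -0.8], [1.5, 4, 0, 0, 0], [1.5, 4, 0, 0, 1], [1.5, 4, 0, 0, 1], [0, 0.6, 0, 0, 1], [0, 0, 0, 0, 1], [0, 0, 0, 0, 1], [0, 0, 0, 0, 1]]}}

```text
t: 31.2
eef_pos: [0.5898, 0.0419, 0.0824]
tool_rot: [0.0, -0.018, 1.0, -0.0]
contact_force: [-0.0, 0.0, -0.3]
gripper_width: 0.999
grasp_force: 0.0
```

```bash
python3 loc.py .650 .05 -87.7 20 scene wrist
```

```text
scene [0.6441 0.0337] -87.4 479.7
wrist [0.6483 0.049 ] -87.76 2172.8
all [0.6503 0.0492] -87.69 2687.4
31.3 [0.5897 0.0424 0.0824] [ 0.    -0.018  1.    -0.   ] [ 0.1 -0.  -0.6]
```

{"fn": "carry_out", "kwargs": {"targets": [[0, 0.5, 3, 0, 1], [0, 0, 3.5, 0, 1], [0, 0, 2.2, 0, 1], [0, 0, 1.3, 0, 1], [0, 0, 0, 0, 1], [-0.5, 0, 0, 0, 1], [-0.5, 0, 0, 0, 1], [-0.5, 0, 0, 0, 1], [-0.3, 0, 0, 0, 1], [0, 0, 0, 0, 1]]}}

```text
t: 32.3
eef_pos: [0.608, 0.0502, -0.0171]
tool_rot: [0.001, -0.02, 1.0, 0.0]
contact_force: [-0.0, 0.2, -0.5]
gripper_width: 1.002
grasp_force: 0.0
```

{"fn": "carry_out", "kwargs": {"targets": [[-0.15, 0, 0, 0, 1], [-0.15, 0, 0, 0, 1], [-0.15, 0, 0, 0, 1], [-0.15, 0, 0, 0, 1], [-0.15, 0, 0, 0, 1], [-0.15, 0, 0, 0, 1]]}}

```text
t: 32.9
eef_pos: [0.6158, 0.0505, -0.0176]
tool_rot: [-0.0, -0.02, 1.0, 0.0]
contact_force: [-3.9, -0.6, 2.6]
gripper_width: 0.998
grasp_force: 1.7
```

{"fn": "carry_out", "kwargs": {"targets": [[-0.1, 0, 0, 0, 1], [-0.1, 0, 0, 0, 1]]}}

```text
t: 33.1
eef_pos: [0.6172, 0.0505, -0.0178]
tool_rot: [-0.001, -0.02, 1.0, -0.0]
contact_force: [-2.7, -0.4, 1.1]
gripper_width: 1.001
grasp_force: 1.4
```

{"fn": "carry_out", "kwargs": {"targets": [[-0.1, 0, 0, 0, 1], [-0.1, 0, 0, 0, 1], [-0.05, 0, 0, 0, 1]]}}

```text
t: 33.4
eef_pos: [0.6207, 0.0506, -0.0177]
tool_rot: [0.0, -0.02, 1.0, -0.0]
contact_force: [-1.4, -0.1, -0.5]
gripper_width: 0.999
grasp_force: 0.9
```

{"fn": "carry_out", "kwargs": {"targets": [[-0.05, 0, 0, 0, 1], [-0.05, 0, 0, 0, 1]]}}

```text
t: 33.6
eef_pos: [0.6215, 0.0507, -0.0177]
tool_rot: [-0.0, -0.02, 1.0, -0.0]
contact_force: [-1.9, -0.1, -0.1]
gripper_width: 0.998
grasp_force: 0.8
```

{"fn": "carry_out", "kwargs": {"targets": [[-0.05, 0, 0, 0, 1], [-0.05, 0, 0, 0, 1]]}}

```text
t: 33.8
eef_pos: [0.6226, 0.0507, -0.0176]
tool_rot: [0.0, -0.02, 1.0, 0.0]
contact_force: [-1.3, -0.8, -0.5]
gripper_width: 0.999
grasp_force: 0.8
```

Friction alone reads about 1.5 N, so I keep going in 0.5 mm rows and watch for a rise.

{"fn": "carry_out", "kwargs": {"targets": [[-0.05, 0, 0, 0, 1]]}}

```text
t: 33.9
eef_pos: [0.6231, 0.0507, -0.0176]
tool_rot: [0.0, -0.02, 1.0, 0.0]
contact_force: [-2.1, -0.4, -0.4]
gripper_width: 1.001
grasp_force: 0.8
```

{"fn": "carry_out", "kwargs": {"targets": [[-0.05, 0, 0, 0, 1]]}}

```text
t: 34.0
eef_pos: [0.6236, 0.0508, -0.0176]
tool_rot: [0.0, -0.02, 1.0, 0.0]
contact_force: [-1.6, 0.7, -0.1]
gripper_width: 1.001
grasp_force: 0.8
```

{"fn": "carry_out", "kwargs": {"targets": [[-0.05, 0, 0, 0, 1]]}}

```text
t: 34.1
eef_pos: [0.6238, 0.0508, -0.0177]
tool_rot: [-0.0, -0.02, 1.0, -0.0]
contact_force: [-3.0, 1.3, -0.2]
gripper_width: 1.003
grasp_force: 1.4
```

{"fn": "carry_out", "kwargs": {"targets": [[-0.05, 0, 0, 0, 1]]}}

```text
t: 34.2
eef_pos: [0.6238, 0.0507, -0.0178]
tool_rot: [-0.001, -0.02, 1.0, -0.0]
contact_force: [-5.0, -0.3, 1.7]
gripper_width: 0.997
grasp_force: 2.6
```

{"fn": "carry_out", "kwargs": {"targets": [[-0.03, 0, 0, 0, 1]]}}

```text
t: 34.3
eef_pos: [0.6237, 0.0508, -0.0178]
tool_rot: [-0.001, -0.02, 1.0, -0.0]
contact_force: [-5.4, 0.4, 3.2]
gripper_width: 1.0
grasp_force: 3.1
```

{"fn": "carry_out", "kwargs": {"targets": [[-0.05, 0, 0, 0, 1], [0, 0, 0, 0, 1]]}}

```text
t: 34.5
eef_pos: [0.6237, 0.0508, -0.0178]
tool_rot: [-0.002, -0.02, 1.0, -0.0]
contact_force: [-6.3, -0.5, 2.8]
gripper_width: 0.998
grasp_force: 3.5
```

{"fn": "carry_out", "kwargs": {"targets": [[0.1, 0, 0, 0, 1], [0.4, 0, 0, 0, 1], [1.5, 0, 0, 0, 1], [0, 0, -3, 0, 0.5], [0, 0, -4, 0, -0.3], [0, 0, -3, 0, -0.8], [0, -4.3, 0, 0, -0.8], [0, -4.3, 0, 0, -0.8], [0, -4.3, 0, 0, -0.8], [0, -4.3, 0, 0, -0.8], [0, 0, 0, 8.5, -0.8], [0, 0, 0, 8.5, -0.8]]}}

```text
t: 35.7
eef_pos: [0.613, -0.125, 0.0831]
tool_rot: [0.002, 0.133, 0.991, -0.0]
contact_force: [-0.5, 0.8, -0.7]
gripper_width: 0.106
grasp_force: 0.0
```

{"fn": "carry_out", "kwargs": {"targets": [[0, 0, 0, 8.5, -0.8], [0, 0, 0, 8.5, -0.8], [0, 0, 0, 8.5, -0.8], [0, 0, 0, 8.5, -0.8], [0, 0, 0, 8.5, -0.8], [0, 0, 0, 8.5, -0.8], [0, 0, 0, 8.5, -0.8], [0, 0, 0, 8.5, -0.8], [0, 0, 0, 5, -0.8], [0, 3, 0, 0, -0.8], [0, 3, 0, 0, -0.8], [0, 0, 0, 0, -0.8]]}}

```text
t: 36.9
eef_pos: [0.6768, -0.1182, 0.0829]
tool_rot: [0.002, 0.692, 0.722, 0.001]
contact_force: [0.2, 0.5, -0.2]
gripper_width: 0.1
grasp_force: 0.0
```

```bash
python3 loc.py .659 .051 -87.7 21 scene side wrist
```

```text
scene [0.6515 0.0291] -86.44 736.7
side [0.6576 0.0579] -88.11 237.5
wrist [0.6589 0.0513] -87.75 569.6
all [0.6583 0.0511] -87.45 1646.3
37.05 [ 0.6719 -0.1199  0.0824] [ 0.     0.693  0.721 -0.   ] [-0.4 -0.6  0.5]
```

{"fn": "carry_out", "kwargs": {"targets": [[0, -0.7, 3, 0, -0.8], [0, 0, 3.5, 0, -0.8], [0, 0, 2.2, 0, -0.8], [0, 0, 1.3, 0, -0.8], [0, 0, 0, 0, -0.8], [0.5, 0, 0, 0, -0.8], [0.5, 0, 0, 0, -0.8], [0.4, 0, 0, 0, -0.8], [0.2, 0, 0, 0, -0.8], [0, 0, 0, 0, -0.8]]}}

```text
t: 38.05
eef_pos: [0.6648, -0.1029, -0.0172]
tool_rot: [0.0, 0.693, 0.721, 0.0]
contact_force: [-0.0, -0.2, -0.2]
gripper_width: 0.101
grasp_force: 0.0
```

{"fn": "carry_out", "kwargs": {"targets": [[0.1, 0, 0, 0, -0.8], [0.1, 0, 0, 0, -0.8], [0.1, 0, 0, 0, -0.8], [0.1, 0, 0, 0, -0.8], [0.1, 0, 0, 0, -0.8], [0.1, 0, 0, 0, -0.8]]}}

```text
t: 38.65
eef_pos: [0.6641, -0.0983, -0.0176]
tool_rot: [0.0, 0.693, 0.721, -0.0]
contact_force: [0.6, -1.3, -0.6]
gripper_width: 0.1
grasp_force: 0.8
```

{"fn": "carry_out", "kwargs": {"targets": [[0.05, 0, 0, 0, -0.8], [0.05, 0, 0, 0, -0.8]]}}

```text
t: 38.85
eef_pos: [0.6641, -0.0971, -0.0177]
tool_rot: [0.0, 0.693, 0.721, -0.0]
contact_force: [0.1, -2.1, -0.3]
gripper_width: 0.097
grasp_force: 0.8
```

{"fn": "carry_out", "kwargs": {"targets": [[0.1, 0, 0, 0, -0.8], [0.1, 0, 0, 0, -0.8], [0.05, 0, 0, 0, -0.8]]}}

```text
t: 39.15
eef_pos: [0.6641, -0.0941, -0.0176]
tool_rot: [-0.0, 0.693, 0.721, 0.0]
contact_force: [-0.8, -1.5, -0.9]
gripper_width: 0.099
grasp_force: 0.7
```

{"fn": "carry_out", "kwargs": {"targets": [[0.05, 0, 0, 0, -0.8]]}}

```text
t: 39.25
eef_pos: [0.6641, -0.0937, -0.0176]
tool_rot: [0.0, 0.693, 0.721, 0.0]
contact_force: [-0.1, -2.7, -0.6]
gripper_width: 0.097
grasp_force: 1.6
```

{"fn": "carry_out", "kwargs": {"targets": [[0.05, 0, 0, 0, -0.8]]}}

```text
t: 39.35
eef_pos: [0.6641, -0.0937, -0.0176]
tool_rot: [0.0, 0.693, 0.721, -0.0]
contact_force: [0.5, -2.0, -1.8]
gripper_width: 0.098
grasp_force: 1.6
```

{"fn": "carry_out", "kwargs": {"targets": [[0.05, 0, 0, 0, -0.8]]}}

```text
t: 39.45
eef_pos: [0.6641, -0.0937, -0.0175]
tool_rot: [0.001, 0.693, 0.721, -0.0]
contact_force: [1.5, -4.6, -1.6]
gripper_width: 0.102
grasp_force: 2.2
```

{"fn": "carry_out", "kwargs": {"targets": [[0.05, 0, 0, 0, -0.8]]}}

```text
t: 39.55
eef_pos: [0.6642, -0.0936, -0.0174]
tool_rot: [0.001, 0.693, 0.721, -0.0]
contact_force: [0.8, -5.7, -1.0]
gripper_width: 0.103
grasp_force: 2.9
```

{"fn": "carry_out", "kwargs": {"targets": [[0.05, 0, 0, 0, -0.8], [0, 0, 0, 0, -0.8]]}}

```text
t: 39.75
eef_pos: [0.6642, -0.0937, -0.0173]
tool_rot: [0.001, 0.693, 0.721, -0.0]
contact_force: [0.1, -5.6, -1.4]
gripper_width: 0.099
grasp_force: 3.0
```

```bash
python3 loc.py .658 .055 -87.7 22 wrist scene side
python3 - <<'E'
from h import *
a=cv2.imread('pics/scene22.png')[215:335,220:350]; b=cv2.imread('pics/side22.png')[105:255,240:370]
cv2.imwrite('pics/fin.png',np.hstack([cv2.resize(a,(400,370),interpolation=2),cv2.resize(b,(320,370),interpolation=2)]))
E
```

```text
wrist [0.6582 0.0569] -87.41 3264.1
scene [0.6506 0.0347] -85.45 641.4
side [0.6579 0.0859] -92.86 407.2
all [0.6588 0.0567] -87.84 4525.0
39.9 [ 0.6642 -0.0936 -0.0173] [ 0.001  0.693  0.721 -0.   ] [ 0.9 -4.7 -0.6]
```

{"fn": "carry_out", "kwargs": {"targets": [[-0.1, 0, 0, 0, -0.8], [-0.4, 0, 0, 0, -0.8], [-1.5, 0, 0, 0, -0.8], [0, 0, -3, 0, -0.8], [0, 0, -4, 0, -0.8], [0, 0, -3, -5, -0.8], [0, 0, 0, -8.5, -0.8], [0, 0, 0, -8.5, -0.8], [0, 0, 0, -8.5, -0.8], [0, 0, 0, -8.5, -0.8], [0, 0, 0, -8.5, -0.8], [0, 0, 0, -8.5, -0.8]]}}

```text
t: 41.1
eef_pos: [0.6647, -0.1123, 0.0825]
tool_rot: [-0.0, 0.271, 0.963, 0.0]
contact_force: [0.2, 0.7, -0.4]
gripper_width: 0.098
grasp_force: 0.0
```

{"fn": "carry_out", "kwargs": {"targets": [[0, 0, 0, -8.5, -0.8], [0, 0, 0, -8.5, -0.8], [0, 0, 0, -8.5, -0.8], [0, 0, 0, -8.5, -0.8], [1.6, 4, 0, 0, -0.8], [1.6, 4, 0, 0, 0], [1.6, 4, 0, 0, 1], [1.6, 4, 0, 0, 1], [0.6, 0.5, 0, 0, 1], [0, 0, 0, 0, 1], [0, 0, 0, 0, 1], [0, 0, 0, 0, 1]]}}

```text
t: 42.3
eef_pos: [0.5892, 0.048, 0.0826]
tool_rot: [0.0, -0.018, 1.0, -0.0]
contact_force: [-0.1, 0.4, -0.6]
gripper_width: 1.0
grasp_force: 0.0
```

```bash
python3 loc.py .658 .056 -87.7 23 wrist
python3 - <<'E'
from h import *
a=cv2.imread('pics/wrist23.png')[130:330,130:430]; cv2.imwrite('pics/fin2.png',cv2.resize(a,None,fx=2.6,fy=2.6,interpolation=cv2.INTER_CUBIC))
E
```

```text
wrist [0.6573 0.0543] -87.39 2393.3
42.35 [0.5891 0.0482 0.0825] [ 0.    -0.018  1.    -0.   ] [-0.4  0.7  0.6]
```

View pics/fin2.png

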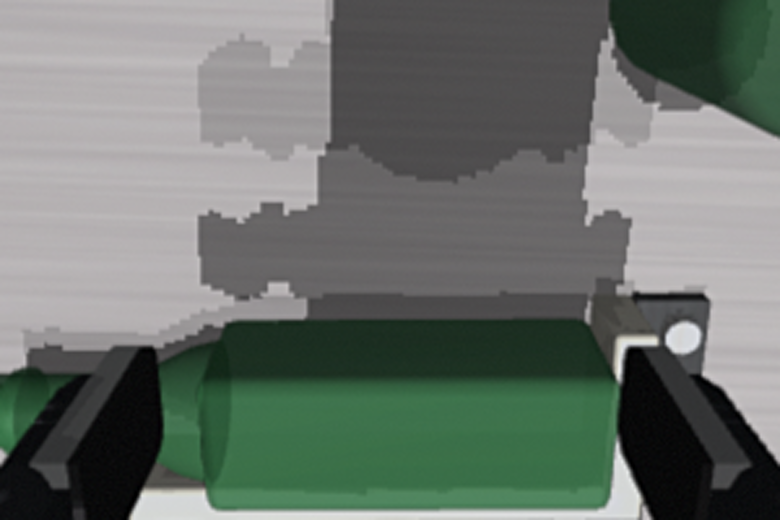

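The bottle sits in the L with its base (crop (590,320)) against the end stop. I finish with one light re-seat against the fence.

{"fn": "carry_out", "kwargs": {"targets": [[0, 0.3, 3, 0, 1], [0, 0, 3.5, 0, 1], [0, 0, 2.2, 0, 1], [0, 0, 1.3, 0, 1], [0, 0, 0, 0, 1], [-0.7, 0, 0, 0, 1], [-0.8, 0, 0, 0, 1], [-0.8, 0, 0, 0, 1], [-0.4, 0, 0, 0, 1], [-0.2, 0, 0, 0, 1], [0, 0, 0, 0, 1]]}}

```text
t: 43.45
eef_pos: [0.6175, 0.0546, -0.0175]
tool_rot: [0.0, -0.02, 1.0, 0.0]
contact_force: [-0.1, 0.3, -0.4]
gripper_width: 1.001
grasp_force: 0.0
```

{"fn": "carry_out", "kwargs": {"targets": [[-0.1, 0, 0, 0, 1], [-0.1, 0, 0, 0, 1], [-0.1, 0, 0, 0, 1]]}}

```text
t: 43.75
eef_pos: [0.62, 0.0546, -0.0176]
tool_rot: [-0.0, -0.02, 1.0, 0.0]
contact_force: [-0.2, -0.2, -0.8]
gripper_width: 1.003
grasp_force: 0.0
```

{"fn": "carry_out", "kwargs": {"targets": [[-0.05, 0, 0, 0, 1], [-0.05, 0, 0, 0, 1]]}}

```text
t: 43.95
eef_pos: [0.6211, 0.0546, -0.0176]
tool_rot: [-0.0, -0.02, 1.0, 0.0]
contact_force: [-0.4, 0.2, 0.7]
gripper_width: 1.004
grasp_force: 0.0
```

{"fn": "carry_out", "kwargs": {"targets": [[-0.05, 0, 0, 0, 1], [-0.05, 0, 0, 0, 1]]}}

```text
t: 44.15
eef_pos: [0.6222, 0.0547, -0.0176]
tool_rot: [-0.0, -0.02, 1.0, 0.0]
contact_force: [0.2, 0.0, -0.1]
gripper_width: 0.997
grasp_force: 0.0
```

{"fn": "carry_out", "kwargs": {"targets": [[-0.05, 0, 0, 0, 1], [-0.05, 0, 0, 0, 1]]}}

```text
t: 44.35
eef_pos: [0.6232, 0.0548, -0.0176]
tool_rot: [0.0, -0.02, 1.0, 0.0]
contact_force: [-0.4, 0.4, 0.8]
gripper_width: 0.997
grasp_force: 0.0
```

{"fn": "carry_out", "kwargs": {"targets": [[-0.05, 0, 0, 0, 1]]}}

```text
t: 44.45
eef_pos: [0.6236, 0.0548, -0.0176]
tool_rot: [-0.0, -0.02, 1.0, 0.0]
contact_force: [-1.9, -0.8, 1.0]
gripper_width: 0.998
grasp_force: 0.7
```

{"fn": "carry_out", "kwargs": {"targets": [[-0.05, 0, 0, 0, 1]]}}

```text
t: 44.55
eef_pos: [0.6236, 0.0548, -0.0177]
tool_rot: [-0.001, -0.02, 1.0, 0.0]
contact_force: [-2.5, -1.2, 1.9]
gripper_width: 1.002
grasp_force: 1.4
```

{"fn": "carry_out", "kwargs": {"targets": [[-0.05, 0, 0, 0, 1], [0, 0, 0, 0, 1], [0.1, 0, 0, 0, 1], [0.4, 0, 0, 0, 1], [1.5, 0, 0, 0, 1], [0, 0, -3, 0, 1], [0, 0, -4, 0, 1], [0, 0, -4, 0, 1], [0, 0, -3, 0, 1], [0, 0, 0, 0, 1], [0, 0, 0, 0, 1]]}}

```text
t: 45.65
eef_pos: [0.6055, 0.0542, 0.1232]
tool_rot: [0.001, -0.02, 1.0, 0.0]
contact_force: [-0.5, -0.1, 0.0]
gripper_width: 0.999
grasp_force: 0.0
```

```bash
python3 loc.py .658 .056 -87.7 24 wrist
python3 - <<'E'
from h import *
im,c=shot('side'); m=cv2.inRange(cv2.cvtColor(im,cv2.COLOR_RGB2HSV),(10,120,40),(30,255,255)); n,l,st,ce=cv2.connectedComponentsWithStats(m)
print([ce[i].round(1).tolist() for i in range(1,n) if 30<st[i][4]<300]); print(bot.hand_in())
E
```

```text
wrist [0.6576 0.0537] -87.65 745.6
45.7 [0.6045 0.054  0.122 ] [ 0.   -0.02  1.    0.  ] [0.3 0.4 0. ]
[[159.5, 20.1], [49.3, 68.3], [236.8, 133.0], [202.8, 137.2], [366.4, 143.0], [337.3, 172.3], [345.9, 317.2], [285.2, 350.4]]
the job is handed in; nothing more can be done
None
```

I handed the job in at about 46 s: the stray cap is in the bin, and the green bottle was slid, never lifted, until it stalled against both the end stop and the fence, with no reading on cap or bottle above about 7 N; the last camera check showed the bystander caps and capped bottles where they started.

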